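Slide the stamp row home and latch it

TASK

Push the row of five stamp blocks along the guide rail from behind, all together as one train and without picking anything up, until the first block is up against the yellow end stop and no gaps are left. Then push the red latch all the way round until it lies straight across the rail behind the last block. Leave the mallet, the jar and the punch where they are.

Things in the scene. Friction and masses are not known exactly. Their poses are not given: they have to be found in the camera images.
- rail: fixed dark steel guide channel, open on top, 360 x 52 mm, from y = -170 to +190 mm of its own frame: +y along it to the yellow stop, x across, z up. Floor 10 mm above the table; side walls 8 mm thick, tops 22 mm above the table, 36 mm apart inside. Origin on the table, under the centre line, where the last block's rear face is when the row is home.
- stop_face (a point): centre of the foot of the yellow end stop's face, on the channel floor, at y = +150 mm of the rail. The stop is 36 mm wide, its top 50 mm above the table with a black knob on it. The five blocks are 150 mm long together.
- latch_pivot (a point): pivot of the red latch, on an ear on the rail's -x side, 30 mm above the table, at x = -42, y = -10 mm of the rail. The flat latch arm is 12 mm wide, from 26 to 34 mm above the table (it passes over the rail's walls).
- latch_post (a point): centre of the upright red post at the free end of the latch: 14 mm thick, from 33 to 71 mm above the table, 78 mm from the pivot; the point is 52 mm above the table. When closed it is on the rail's far side, at x = +36, y = -10 mm of the rail.
- latch (a joint): swing of the red latch about its upright pivot, rad. 0: wide open, arm pointing 110 degrees clockwise (from above) of the rail's +x. Grows counter-clockwise to its limit 1.92, closed: arm straight across the channel along the rail's +x, front edge 4 mm behind the last block of a row that is home. Starts under 0.4; friction (about 0.06 N m) keeps it where left.
- stamp1_mid (a point): one of five equal aluminium stamp blocks, brass motif on top, 34 (across the rail) x 30 (along) x 40 mm high plus 3 mm motif, about 0.12 kg; point at its centre, 30 mm above the table, axes as the rail's. First of the row, nearest the stop; its centre is at y = +135 mm of the rail when home.
- stamp2_mid (a point): one of five equal aluminium stamp blocks, brass motif on top, 34 (across the rail) x 30 (along) x 40 mm high plus 3 mm motif, about 0.12 kg; point at its centre, 30 mm above the table, axes as the rail's. Number 2 of the row, counted from the stop.
- stamp3_mid (a point): one of five equal aluminium stamp blocks, brass motif on top, 34 (across the rail) x 30 (along) x 40 mm high plus 3 mm motif, about 0.12 kg; point at its centre, 30 mm above the table, axes as the rail's. Number 3 of the row, counted from the stop.
- stamp4_mid (a point): one of five equal aluminium stamp blocks, brass motif on top, 34 (across the rail) x 30 (along) x 40 mm high plus 3 mm motif, about 0.12 kg; point at its centre, 30 mm above the table, axes as the rail's. Number 4 of the row, counted from the stop.
- stamp5_mid (a point): one of five equal aluminium stamp blocks, brass motif on top, 34 (across the rail) x 30 (along) x 40 mm high plus 3 mm motif, about 0.12 kg; point at its centre, 30 mm above the table, axes as the rail's. Last of the row, the one to push on; its centre is at y = +15 mm of the rail when home. The whole row slides with about 2 to 6 N.
- mallet: bystander: yellow mallet lying on the table, head 60 mm thick and 90 mm long, wooden handle 24 mm thick, about 270 mm long in all along its x, head at +x; origin on the table under the handle, 130 mm from the head's far side.
- tin: bystander: small amber jar with a brass lid, 60 mm wide, 60 mm high; origin at the centre of its underside.
- punch: bystander: steel hand punch lying on the table, 12 mm thick, 128 mm long along its x, brass tip at +x; origin under its middle.

How it is judged:
On the way, in this order (a step that is already met when the one before it is completed fails the run):
1. the row is home against the stop, the latch still open (y of stamp5_mid in the frame of rail between 0.012 and 0.018 m and y of stamp1_mid in the frame of rail above 0.132 m and value of joint latch below 1.5 rad), for 0.2 s.
2. the latch is closed behind the row (value of joint latch above 1.77 rad), for 0.2 s.
At the end, for the whole second after the job is handed in: All five blocks stand upright (within 0.1 rad) on the channel floor with the first and the last within 3 mm of their home places against the stop, the latch is within 0.15 rad of closed, and mallet, jar and punch are within 20 mm of where they began (y of stamp5_mid in the frame of rail between 0.012 and 0.018 m and y of stamp1_mid in the frame of rail above 0.132 m and z of stamp1_mid in the frame of rail between 0.026 and 0.034 m and angle between each of stamp1_mid, stamp2_mid, stamp3_mid, stamp4_mid, stamp5_mid's own z axis and vertical below 0.1 rad and x of stamp1_mid in the frame of rail between -0.005 and 0.005 m and z of stamp2_mid in the frame of rail between 0.026 and 0.034 m and x of stamp2_mid in the frame of rail between -0.005 and 0.005 m and z of stamp3_mid in the frame of rail between 0.026 and 0.034 m and x of stamp3_mid in the frame of rail between -0.005 and 0.005 m and z of stamp4_mid in the frame of rail between 0.026 and 0.034 m and x of stamp4_mid in the frame of rail between -0.005 and 0.005 m and z of stamp5_mid in the frame of rail between 0.026 and 0.034 m and x of stamp5_mid in the frame of rail between -0.005 and 0.005 m and value of joint latch above 1.77 rad and distance of each of mallet, tin, punch from where it was at the start of the episode below 0.02 m); the robot touches nothing.
It fails at once if a block is lifted 10 mm off the channel floor or tipped over 0.35 rad (z of any of stamp1_mid, stamp2_mid, stamp3_mid, stamp4_mid, stamp5_mid in the frame of rail above 0.04 m or angle between any of stamp1_mid, stamp2_mid, stamp3_mid, stamp4_mid, stamp5_mid's own z axis and vertical above 0.35 rad).
It fails at once if the row comes apart: gaps of over 15 mm in all between the blocks (distance between stamp1_mid and stamp5_mid above 0.136 m).
It fails at once if a bystander is moved by over 20 mm (distance of any of mallet, tin, punch from where it was at the start of the episode above 0.02 m).
It also fails if it takes over 51 s, if anything falls off the work surface, if the arm or the gripper's body presses on something with over 40 N, if the wrist force passes 120 N, or if a joint passes its speed limit or range.

ROBOT

A 7-joint arm with a two-finger parallel gripper is mounted at the origin on the work surface. World frame = base frame: x ahead of the robot, y to its left, z up, the work surface at z = 0. Lengths are in m, angles in rad, forces in N, time in s.
With the tool pointing down it reaches from about 0.4 to 0.85 m from the base axis. Payload 4.4 kg.
Tool frame: the origin (TCP) lies at the very end of the fingers, on their centre line; the grasp point (between the pads) lies behind it (bot.tcp_to_grasp is the z of the grasp point in the tool frame, in m); z points along the fingers, y is the direction in which the jaws open and shut (so a half turn about z gives the same grasp; the last joint's range is limited). The gripper opens to 94 mm and grips with 3 to 60 N. Pads are 16 mm wide; open, the fingers measure 119 mm over their backs; the gripper's body (75 mm by 177 mm) begins 78 mm behind the grasp point.
Start: joints at [-0.066, 0.628, 0.038, 1.517, -0.027, 0.996, -0.02], TCP at [0.65, 0, 0.18] pointing down, gripper open.
Joint ranges: [-3.06, 3.06], [-0.37, 2.12], [-1.25, 1.32], [0.18, 2.47], [-1.1, 4.24], [0.23, 1.98], [-2.94, 2.94]. Speed limits (rad/s): [2.57, 2.57, 3.14, 3.14, 3.14, 3.14, 3.14].

INTERFACE

Orientations are given as a rotation vector (axis times angle).
In Python, from station import bot gives the robot as it stands.
- The arm moves only by the tool jog_arm, never from a script. Its argument "increments" is a list of rows, each an object with "gripper": the finger opening in mm, from 0 to 94; "slide": the shift along the tool's x, y, z in mm, a list of three; "angular": the turn, a rotation vector about the tool's x, y, z in degrees, a list of three. A call has exactly 5 rows; each row is the pose to reach, as a shift and turn from the pose measured when the call began, along the tool's axes at that moment; what a row does not reach only later rows make up. A row lasts 1/12 s, in which the tool goes at most 41.7 mm and 7.16 degrees, less where a joint would pass 70% of its speed; a pose out of reach is approached as far as the arm can. A call with a gripper value outside its range is refused whole. The fingers move at their own pace and stop on an object; "squeeze" is the grip in N (left out, the last holds). Time passes only in rows, so rows that repeat a pose let the fingers close, or fill a call up. It gives the time, the measured TCP pose, the force and the opening at its end, in the units of the state.
- bot.state(): the state, without advancing time (a new reading comes with each control period).
- bot.capture(name): name is "scene" or "side" or "wrist"; returns the picture (384x512x3 uint8, blue, green, red); there is no depth.
- bot.camera_params(name): a dict with "mtx" (3x3 intrinsics, pixels), "R" (3x3) and "t" (3): a world point X has camera coordinates R X + t; the wrist camera has in their place "hand_eye" (4x4, takes a point from camera to tool coordinates, whose origin is the TCP and whose axes are the flange's). Camera axes: x right, y down, z forward; pixel columns grow to the right and rows downward; lengths in m; the calibration is good to about 2 mm. A picture is of the moment at which its call begins: read the wrist's pose just before it. camera_params takes no time and is no camera call.
- bot.hand_in(): hands the job in, once; it reports no verdict.
The state is a dict: "time_s": time; "joints": joint angles; "joint_velocities": joint speeds; "effort": joint torques, N m; "eef_pos": TCP position; "tcp_rot": TCP orientation; "ft_force": force on the tool from outside, world axes, zero at the start; "torque": the same for the moment, N m; "grip_width": finger opening in m.
Only numpy, scipy, OpenCV 4.12 (cv2) and the standard library are available. Lean on these libraries where they do the work, as an engineer would, in place of code of your own. Each camera call takes 0.05 s, during which the arm holds its last target. There are 200 camera calls.

## Working session

There is one attempt and no reset: what is moved stays moved. The work goes in short steps, Python scripts to look and compute and a tool call to move; the robot and the scene stay as the last step left them, time stands still between calls to the robot, and variables do not carry over. Pictures are saved under pics/ and viewed, about 8 in all and at most 12, crops included, and the job is handed in when it is done.

Besides the shell and the picture viewer there is one more tool, called after "Emit:" by a JSON object that holds its "op" and its "data". jog_arm: Moves the arm, as the interface text tells. Its arguments: {"type":"object","properties":{"increments":{"type":"array"},"squeeze":{"type":"number"}},"required":["increments"]}

```bash
mkdir -p pics
python3 - <<'E'
from station import bot
import cv2
s=bot.state()
print(s['time_s'],s['eef_pos'],s['tcp_rot'],s['grip_width'],bot.tcp_to_grasp)
for n in('scene','side'):
    im=bot.capture(n);cv2.imwrite(f'pics/{n}0.png',im)
    p=bot.camera_params(n);print(n,p['mtx'],p['R'],p['t'])
print(bot.camera_params('wrist'))
a=[cv2.imread(f'pics/{n}0.png') for n in('scene','side')]
E
```

```text
0.0 [6.49279877e-01 4.22793216e-05 1.79359156e-01] [-2.22045646e+00 -2.22055886e+00  2.13194438e-03] 0.09390467131517938 -0.0188
scene [[466.35011381   0.         251.17129248]
 [  0.         466.35011381 194.45530374]
 [  0.           0.           1.        ]] [[ 0.85035291  0.52621011 -0.00168647]
 [ 0.34461218 -0.55930789 -0.75393443]
 [-0.39767118  0.64052916 -0.6569475 ]] [-0.56769592 -0.1321157   1.61417285]
side [[377.20251638   0.         251.56556483]
 [  0.         377.20251638 188.80067022]
 [  0.           0.           1.        ]] [[ 0.98759703 -0.15635389 -0.0143373 ]
 [-0.11720068 -0.67335192 -0.72997341]
 [ 0.10448014  0.72259992 -0.68332515]] [-0.58607508  0.13417275  0.96531724]
{'mtx': array([[276.84287037,   0.        , 254.54029183],
       [  0.        , 276.84287037, 191.09148408],
       [  0.        ,   0.        ,   1.        ]]), 'hand_eye': array([[ 1.68776299e-03, -9.60899915e-01, -2.76890781e-01,
         8.03162120e-02],
       [ 9.99998362e-01,  1.80300591e-03, -1.61608866e-04,
        -1.38578030e-04],
       [ 6.54525661e-04, -2.76890054e-01,  9.60901384e-01,
        -2.04999699e-01],
       [ 0.00000000e+00,  0.00000000e+00,  0.00000000e+00,
         1.00000000e+00]])}
```

View pics/scene0.png

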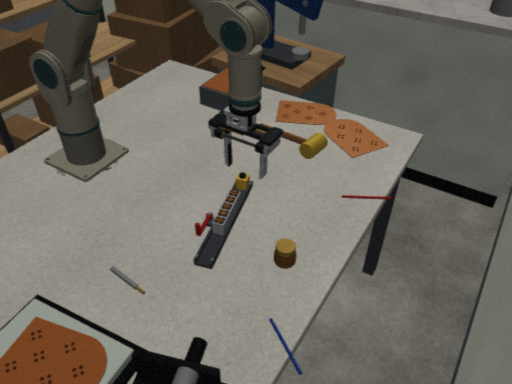

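View pics/side0.png

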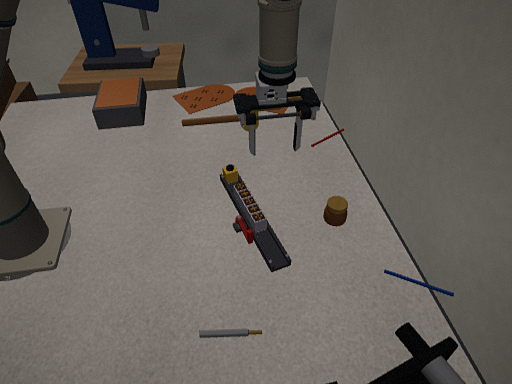

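The scene view shows the rail running from its rear end at about (205,262) to the yellow stop at (243,182), with the red latch near (203,224). The jar is at (285,253), the punch at (127,280) and the mallet head at (313,146). In the side view the rail runs from (280,267) to (230,175), with the latch at (243,229).

```bash
cat > h.py <<'E'
import numpy as np,cv2
from station import bot
def ray(n,uv):
    p=bot.camera_params(n);d=p['R'].T@np.linalg.solve(p['mtx'],[*uv,1]);return -p['R'].T@p['t'],d
def plane(n,uv,z):
    o,d=ray(n,uv);return o+d*(z-o[2])/d[2]
def tri(a,b):
    (o,d),(q,e)=ray('scene',a),ray('side',b)
    k=np.linalg.lstsq(np.c_[d,-e],q-o,rcond=None)[0];P=o+d*k[0];Q=q+e*k[1];return (P+Q)/2,np.linalg.norm(P-Q)
def proj(n,X):
    p=bot.camera_params(n);c=p['mtx']@(p['R']@np.array(X)+p['t']);return c[:2]/c[2]
E
python3 - <<'E'
import cv2,numpy as np
a=cv2.imread('pics/scene0.png')[165:275,180:262];b=cv2.imread('pics/side0.png')[155:275,210:300]
r=lambda x:cv2.resize(x,(400,560),interpolation=cv2.INTER_CUBIC)
print(400/82,560/110,400/90,560/120)
cv2.imwrite('pics/crop0.png',np.hstack([r(a),r(b)]))
for n in('scene','side'):
    im=cv2.imread(f'pics/{n}0.png');h=cv2.cvtColor(im,cv2.COLOR_BGR2HSV)
    for nm,m in(('red',((h[...,0]<8)|(h[...,0]>172))&(h[...,1]>150)&(h[...,2]>60)),('yel',(h[...,0]>15)&(h[...,0]<32)&(h[...,1]>140)&(h[...,2]>80)),('dark',(h[...,2]<75))):
        k,l,s,c=cv2.connectedComponentsWithStats(m.astype('u1'))
        print(n,nm,[(s[i].tolist(),c[i].round(1).tolist()) for i in range(1,k) if s[i][4]>15 and 180<c[i][0]<350 and 110<c[i][1]<290])
E
```

```text
4.878048780487805 5.090909090909091 4.444444444444445 4.666666666666667
scene red [([196, 215, 16, 20, 111], [202.1, 225.1])]
scene yel [([300, 133, 27, 25, 398], [312.7, 144.8]), ([236, 174, 13, 16, 142], [241.6, 182.3]), ([276, 239, 19, 15, 213], [285.2, 245.9])]
scene dark [([239, 173, 7, 6, 30], [242.2, 175.1]), ([194, 181, 58, 88, 1275], [219.9, 231.8]), ([226, 197, 9, 6, 25], [230.3, 200.0]), ([222, 204, 10, 6, 27], [226.8, 206.9]), ([218, 210, 10, 7, 32], [222.6, 213.2]), ([215, 218, 10, 6, 30], [219.8, 220.8]), ([196, 226, 5, 9, 24], [198.2, 230.5]), ([274, 249, 22, 19, 296], [284.1, 258.9])]
side red [([313, 129, 31, 16, 44], [329.8, 135.7]), ([236, 215, 17, 27, 143], [245.3, 229.4])]
side yel [([223, 166, 15, 18, 126], [230.7, 174.6]), ([327, 196, 21, 14, 211], [337.1, 202.8])]
side dark [([323, 102, 16, 29, 62], [330.5, 116.2]), ([311, 135, 22, 12, 30], [321.7, 140.6]), ([226, 164, 8, 7, 45], [229.5, 167.3]), ([220, 170, 71, 102, 1967], [256.7, 228.1]), ([243, 197, 13, 9, 56], [248.6, 200.9]), ([248, 204, 12, 9, 60], [253.3, 208.5]), ([324, 204, 24, 22, 360], [334.7, 216.0])]
```

View pics/crop0.png

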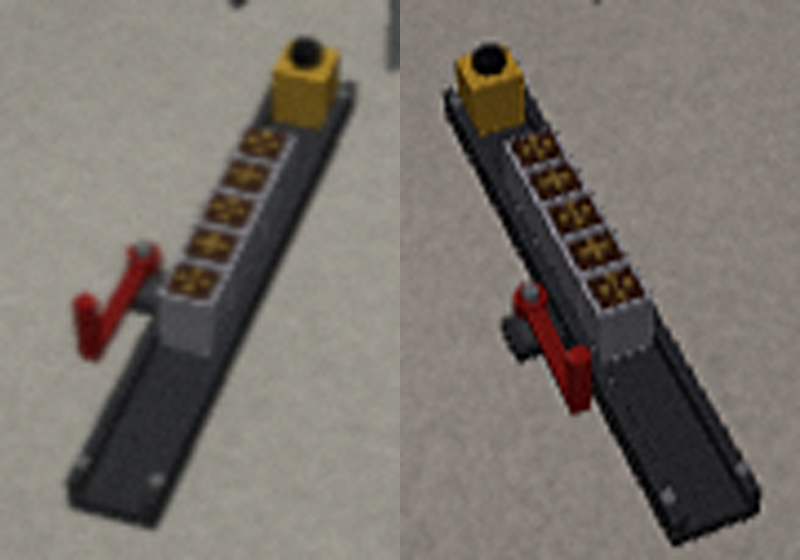

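```bash
cat > m.py <<'E'
from h import *
S=lambda x,y:(180+(x+.5)/4.878-.5,165+(y+.5)/5.091-.5)
D=lambda x,y:(210+(x-400+.5)/4.444-.5,155+(y+.5)/4.667-.5)
pts={'m1':((262,143),(535,148)),'m2':((245,176),(555,181)),'m3':((228,210),(575,215)),'m4':((211,244),(594,248)),'m5':((190,282),(615,288)),
'rearR_top':((158,500),(757,485)),'post_top':((85,300),(578,352)),'post_bot':((92,352),(580,405)),'piv':((143,245),(530,290)),'knob':((305,52),(488,58)),
'L_rear_bot':((72,503),(680,543)),'R_rear_bot':((155,527),(757,510)),'farR_top':((354,87),(530,97))}
R={}
for k,(a,b) in pts.items():
    P,e=tri(S(*a),D(*b));R[k]=P;print(k,(P*1000).round(1),round(e*1000,1))
m=np.array([R[f'm{i}'] for i in range(1,6)])
d=m[0]-m[4];print('dir',np.degrees(np.arctan2(d[1],d[0])),'len',np.linalg.norm(d[:2]))
d=R['knob']-R['m5'];print('dir knob',np.degrees(np.arctan2(d[1],d[0])))
d=R['post_top']-R['piv'];print('latch dir',np.degrees(np.arctan2(d[1],d[0])),np.linalg.norm(d[:2]))
d=R['L_rear_bot']-R['R_rear_bot'];print('rear width',np.linalg.norm(d[:2]),np.degrees(np.arctan2(d[1],d[0])))
E
python3 m.py
```

```text
m1 [570.8  55.3  51.1] 0.9
m2 [578.8  24.6  52.1] 1.1
m3 [586.5  -4.9  52.3] 1.0
m4 [593.4 -32.7  52.1] 0.2
m5 [600.3 -64.   52.1] 0.2
rearR_top [ 657.1 -179.2   18.8] 1.5
post_top [ 570.7 -121.7   71.5] 0.1
post_bot [ 570.9 -121.3   30.4] 2.0
piv [553.7 -46.6  41.7] 2.0
knob [551.2 134.9  56.9] 0.7
L_rear_bot [ 611.8 -197.8    6.6] 2.4
R_rear_bot [ 657.1 -183.3    2.3] 0.5
farR_top [577.1 147.9  20.9] 17.5
dir 103.90350599215485 len 0.12290732983885498
dir knob 103.87271031431379
latch dir -77.25899170733966 0.07700195347006787
rear width 0.04755762476659663 -162.23777851425768
```

The row centre line points along 103.9° in world, and the rail origin is near (592,-27) mm. The last block's centre is at rail y ≈ -38, so there is about 53 mm to push. The latch is at about 0.33 rad. I'll go above the channel behind the row with the gripper closed and turned to match the rail.

Emit:
{"op": "jog_arm", "data": {"increments": [{"gripper":0,"slide":[-35,-12,20],"angular":[0,0,-7]},{"gripper":0,"slide":[-70,-25,50],"angular":[0,0,-14]},{"gripper":0,"slide":[-110,-38,80],"angular":[0,0,-14]},{"gripper":0,"slide":[-110,-38,80],"angular":[0,0,-14]},{"gripper":0,"slide":[-110,-38,80],"angular":[0,0,-14]}]}}

```text
time_s: 0.52
eef_pos: [0.6071, -0.1153, 0.0966]
tcp_rot: [-1.94, -2.464, 0.011]
ft_force: [0.1, -0.8, -0.2]
grip_width: 0.0641
```

```bash
cat > st.py <<'E'
from h import *
from scipy.spatial.transform import Rotation as Ro
O=np.array([592.1,-26.8]);t=np.radians(13.9);ex=np.array([np.cos(t),np.sin(t)]);ey=np.array([-ex[1],ex[0]])
s=bot.state();p=s['eef_pos']*1000;R=Ro.from_rotvec(s['tcp_rot']).as_matrix()
print('t',round(s['time_s'],2),'tcp',p.round(1),'xdir',np.degrees(np.arctan2(R[1,0],R[0,0])).round(2),'zax',R[:,2].round(4),'F',np.round(s['ft_force'],1),'w',round(s['grip_width']*1000,1))
d=p[:2]-O;print('rail xy',(d@ex).round(1),(d@ey).round(1))
E
cat > wr.py <<'E'
import sys
from st import *
im=bot.capture('wrist');cv2.imwrite(sys.argv[1],im)
E
python3 wr.py pics/w1.png
```

```text
t 0.52 tcp [ 607.1 -115.3   96.6] xdir 103.58 zax [-0.0087 -0.002  -1.    ] F [ 0.1 -0.8 -0.2] w 64.1
rail xy -6.7 -89.5
```

View pics/w1.png

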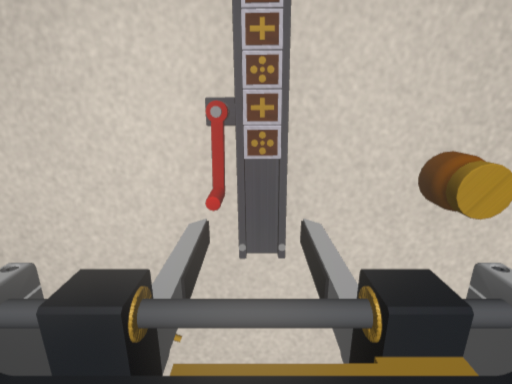

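The wrist view shows the rail almost vertical in the picture. The last motif is at (262,143), the pivot at (216,112), the post top at (213,203), and the rear screws at (242,247) and (282,247). I'll refine the rail frame from these.

```bash
cat > wm.py <<'E'
from st import *
p=bot.camera_params('wrist');H=p['hand_eye'];T=np.eye(4);T[:3,:3]=R;T[:3,3]=s['eef_pos'];C=T@H
def wp(u,v,z):
    d=C[:3,:3]@np.linalg.solve(p['mtx'],[u,v,1]);o=C[:3,3];return ((o+d*(z-o[2])/d[2])*1000)[:2]
def rf(P): P=np.array(P)-O;return np.round([P@ex,P@ey],1)
E
python3 - <<'E'
from wm import *
q=dict(m5=(262,142.5,.053),m4=(262.3,107,.053),m3=(262.5,69,.053),m2=(263,28,.053),sl=(242,247,.022),sr=(282,247,.022),piv=(216,112,.036),post=(213,203,.071),edge=(262.5,158,.05))
for k,v in q.items(): P=wp(*v);print(k,P.round(1),rf(P))
d=wp(*q['m2'])-wp(*q['m5']);print(np.degrees(np.arctan2(d[1],d[0])))
E
```

```text
t 0.57 tcp [ 609.8 -111.7   98.3] xdir 103.76 zax [-0.0047 -0.     -1.    ] F [1.  0.5 0.5] w 60.0
rail xy -3.2 -86.7
m5 [603.  -58.2] [  3. -33.]
m4 [595.7 -28.6] [ 3.1 -2.6]
m3 [588.4   0.9] [ 3.  27.8]
m2 [581.2  30.5] [ 3.2 58.2]
sl [ 611.3 -179.2] [ -18.  -152.5]
sr [ 654.8 -168.3] [  26.9 -152.4]
piv [555.3 -42.9] [-39.6  -6.8]
post [ 573.1 -118.2] [-40.4 -84.2]
edge [607. -72.] [  3.6 -47.5]
103.78039534830654
```

Emit:
{"op": "jog_arm", "data": {"increments": [{"gripper":0,"slide":[2,3,0],"angular":[0,0,0]},{"gripper":0,"slide":[2,3,0],"angular":[0,0,0]},{"gripper":0,"slide":[2,3,0],"angular":[0,0,0]},{"gripper":0,"slide":[2,3,0],"angular":[0,0,0]},{"gripper":0,"slide":[2,3,0],"angular":[0,0,0]}]}}

```text
time_s: 0.98
eef_pos: [0.6129, -0.1079, 0.0989]
tcp_rot: [-1.936, -2.471, 0.003]
ft_force: [-0.3, 0.6, 0.5]
grip_width: 0.0269
```

Emit:
{"op": "jog_arm", "data": {"increments": [{"gripper":0,"slide":[0,0,0],"angular":[0,0,0]},{"gripper":0,"slide":[0,0,0],"angular":[0,0,0]},{"gripper":0,"slide":[0,0,0],"angular":[0,0,0]},{"gripper":0,"slide":[0,0,0],"angular":[0,0,0]},{"gripper":0,"slide":[0,0,0],"angular":[0,0,0]}]}}

```text
time_s: 1.4
eef_pos: [0.6129, -0.108, 0.0989]
tcp_rot: [-1.936, -2.471, 0.003]
ft_force: [0.0, -0.7, 0.6]
grip_width: 0.0007
```

```bash
python3 wr.py pics/w2.png
```

```text
t 1.4 tcp [ 612.9 -108.    98.9] xdir 103.85 zax [-3.5e-03  1.0e-04 -1.0e+00] F [ 0.  -0.7  0.6] w 0.7
rail xy 0.7 -83.8
```

View pics/w2.png

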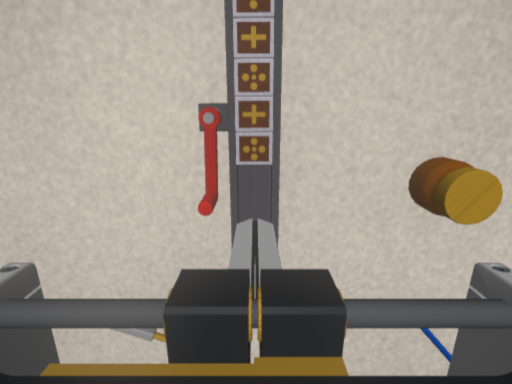

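The fingers are closed with the tips at (254,222), and the blocks line up on column 254, with the last motif at (254,149). The tool is centred on the rail, so I'll check the numbers and descend.

Run:
```python
from wm import *
q=dict(m5=(254,149,.053),m2=(253.7,37,.053),edge=(254.2,164,.05),piv=(209,118,.036),post=(205.5,208,.071))
for k,v in q.items(): P=wp(*v);print(k,P.round(1),rf(P))
```

```text
t 1.45 tcp [ 612.9 -108.    98.9] xdir 103.85 zax [-3.5e-03  1.0e-04 -1.0e+00] F [-0.7  0.2  0.4] w 0.5
rail xy 0.7 -83.8
m5 [600.5 -61.9] [ -0.3 -36.1]
m2 [578.4  26.2] [-0.5 54.7]
edge [604.1 -75.7] [ -0.1 -50.4]
piv [553.1 -46.1] [-42.5  -9.4]
post [ 570.7 -121. ] [-43.4 -86.3]
```

Emit:
{"op": "jog_arm", "data": {"increments": [{"gripper":0,"slide":[-3,-1,15],"angular":[0,0,0]},{"gripper":0,"slide":[-3,-1,30],"angular":[0,0,0]},{"gripper":0,"slide":[-3,-1,45],"angular":[0,0,0]},{"gripper":0,"slide":[-3,-1,60],"angular":[0,0,0]},{"gripper":0,"slide":[-3,-1,71],"angular":[0,0,0]}]}}

```text
time_s: 1.87
eef_pos: [0.6118, -0.1112, 0.0266]
tcp_rot: [-1.935, -2.47, 0.004]
ft_force: [0.3, -0.7, 0.5]
grip_width: 0.0001
```

Emit:
{"op": "jog_arm", "data": {"increments": [{"gripper":0,"slide":[0,1,4],"angular":[0,0,0]},{"gripper":0,"slide":[0,1,9],"angular":[0,0,0]},{"gripper":0,"slide":[5,1,9],"angular":[0,0,0]},{"gripper":0,"slide":[12,1,9],"angular":[0,0,0]},{"gripper":0,"slide":[20,1,9],"angular":[0,0,0]}]}}

```text
time_s: 2.28
eef_pos: [0.6084, -0.091, 0.0183]
tcp_rot: [-1.936, -2.47, 0.003]
ft_force: [0.2, -0.4, -0.6]
grip_width: 0.0002
```

Emit:
{"op": "jog_arm", "data": {"increments": [{"gripper":0,"slide":[3,0,0],"angular":[0,0,0]},{"gripper":0,"slide":[6,0,0],"angular":[0,0,0]},{"gripper":0,"slide":[9,0,0],"angular":[0,0,0]},{"gripper":0,"slide":[12,0,0],"angular":[0,0,0]},{"gripper":0,"slide":[15,0,0],"angular":[0,0,0]}]}}

```text
time_s: 2.7
eef_pos: [0.6058, -0.0786, 0.0191]
tcp_rot: [1.94, 2.471, -0.004]
ft_force: [0.8, -5.1, 2.6]
grip_width: 0.0003
```

```bash
python3 st.py
```

```text
t 2.7 tcp [605.8 -78.6  19.1] xdir 103.73 zax [-0.0011 -0.0024 -1.    ] F [ 0.8 -5.1  2.6] w 0.3
rail xy 0.9 -53.6
```

Emit:
{"op": "jog_arm", "data": {"increments": [{"gripper":0,"slide":[4,-1,0],"angular":[0,0,0]},{"gripper":0,"slide":[9,-1,0],"angular":[0,0,0]},{"gripper":0,"slide":[14,-1,0],"angular":[0,0,0]},{"gripper":0,"slide":[18,-1,0],"angular":[0,0,0]},{"gripper":0,"slide":[22,-1,0],"angular":[0,0,0]}]}}

```text
time_s: 3.12
eef_pos: [0.5997, -0.0573, 0.0191]
tcp_rot: [1.939, 2.47, -0.004]
ft_force: [0.4, -4.2, 2.8]
grip_width: 0.0004
```

```bash
python3 wr.py pics/w3.png
```

```text
t 3.12 tcp [599.7 -57.3  19.1] xdir 103.73 zax [-7.0e-04 -2.7e-03 -1.0e+00] F [ 0.4 -4.2  2.8] w 0.4
rail xy 0.1 -31.4
```

View pics/w3.png

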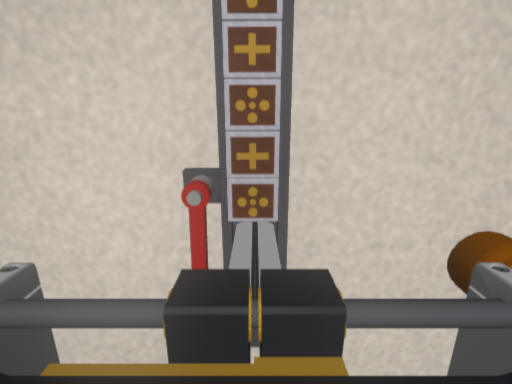

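The blocks stay together with no gaps visible, the rear block's edge is at (253,222) against the fingers, and the force is about 4 N. I'll carry on, slower.

Emit:
{"op": "jog_arm", "data": {"increments": [{"gripper":0,"slide":[4,0,0],"angular":[0,0,0]},{"gripper":0,"slide":[8,0,0],"angular":[0,0,0]},{"gripper":0,"slide":[12,0,0],"angular":[0,0,0]},{"gripper":0,"slide":[15,0,0],"angular":[0,0,0]},{"gripper":0,"slide":[18,0,0],"angular":[0,0,0]}]}}

```text
time_s: 3.58
eef_pos: [0.5949, -0.0384, 0.019]
tcp_rot: [-1.939, -2.472, 0.004]
ft_force: [1.7, -4.1, 1.5]
grip_width: 0.0008
```

Emit:
{"op": "jog_arm", "data": {"increments": [{"gripper":0,"slide":[1,0,0],"angular":[0,0,0]},{"gripper":0,"slide":[2,0,0],"angular":[0,0,0]},{"gripper":0,"slide":[3,0,0],"angular":[0,0,0]},{"gripper":0,"slide":[4,0,0],"angular":[0,0,0]},{"gripper":0,"slide":[4,0,0],"angular":[0,0,0]}]}}

```text
time_s: 4.0
eef_pos: [0.594, -0.0344, 0.0191]
tcp_rot: [-1.939, -2.472, 0.004]
ft_force: [1.4, -3.5, 1.1]
grip_width: 0.0005
```

```bash
python3 st.py
```

```text
t 4.0 tcp [594.  -34.4  19.1] xdir 103.8 zax [-0.0015 -0.0018 -1.    ] F [ 1.4 -3.5  1.1] w 0.5
rail xy -0.0 -7.8
```

Emit:
{"op": "jog_arm", "data": {"increments": [{"gripper":0,"slide":[1,0,0],"angular":[0,0,0]},{"gripper":0,"slide":[2,0,0],"angular":[0,0,0]},{"gripper":0,"slide":[2,0,0],"angular":[0,0,0]},{"gripper":0,"slide":[3,0,0],"angular":[0,0,0]},{"gripper":0,"slide":[3,0,0],"angular":[0,0,0]}]}}

```text
time_s: 4.42
eef_pos: [0.5939, -0.0343, 0.0192]
tcp_rot: [1.939, 2.468, -0.006]
ft_force: [1.7, -8.6, -0.1]
grip_width: 0.0008
```

```bash
python3 st.py
```

```text
t 4.42 tcp [593.9 -34.3  19.2] xdir 103.71 zax [-1.0e-04 -4.7e-03 -1.0e+00] F [ 1.7 -8.6 -0.1] w 0.8
rail xy 0.0 -7.7
```

The TCP has stopped at rail y = -7.7, as predicted for home, and the force is rising. I'll make one firmer push to confirm, then look.

Emit:
{"op": "jog_arm", "data": {"increments": [{"gripper":0,"slide":[2,0,0],"angular":[0,0,0]},{"gripper":0,"slide":[4,0,0],"angular":[0,0,0]},{"gripper":0,"slide":[6,0,0],"angular":[0,0,0]},{"gripper":0,"slide":[6,0,0],"angular":[0,0,0]},{"gripper":0,"slide":[6,0,0],"angular":[0,0,0]}]}}

```text
time_s: 4.83
eef_pos: [0.594, -0.0343, 0.0195]
tcp_rot: [1.939, 2.461, -0.011]
ft_force: [3.4, -14.4, -0.9]
grip_width: 0.0003
```

```bash
python3 st.py
python3 - <<'E'
from h import *
im=[bot.capture(n) for n in('scene','side')]
r=lambda x:cv2.resize(x,(400,560),interpolation=cv2.INTER_CUBIC)
cv2.imwrite('pics/crop1.png',np.hstack([r(im[0][165:275,180:262]),r(im[1][155:275,210:300])]))
E
```

```text
t 4.83 tcp [594.  -34.3  19.5] xdir 103.52 zax [ 0.0028 -0.0108 -0.9999] F [  3.4 -14.4  -0.9] w 0.3
rail xy 0.0 -7.7
```

View pics/crop1.png

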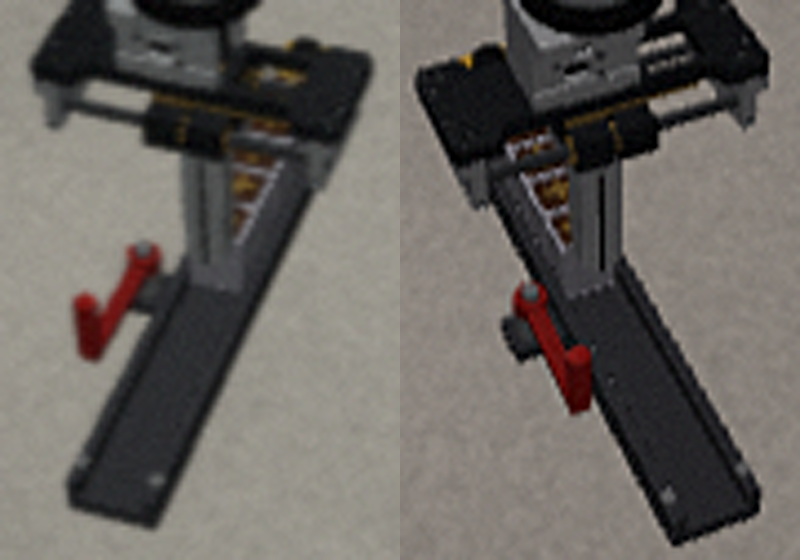

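The row is blocked firmly: 14 N of push gave no motion, and the fingers in the crop sit at rail y ≈ -8. The latch is still open. Now I'll back away and lift.

Emit:
{"op": "jog_arm", "data": {"increments": [{"gripper":0,"slide":[-15,0,0],"angular":[0,0.6,-0.3]},{"gripper":0,"slide":[-40,0,0],"angular":[0,0.6,-0.3]},{"gripper":0,"slide":[-45,0,-15],"angular":[0,0.6,-0.3]},{"gripper":0,"slide":[-45,0,-50],"angular":[0,0.6,-0.3]},{"gripper":0,"slide":[-45,-10,-85],"angular":[0,0.6,-0.3]}]}}

```text
time_s: 5.35
eef_pos: [0.5939, -0.0769, 0.1041]
tcp_rot: [-1.934, -2.47, -0.001]
ft_force: [1.4, 0.3, 0.4]
grip_width: 0.0005
```

Emit:
{"op": "jog_arm", "data": {"increments": [{"gripper":0,"slide":[-5,-15,0],"angular":[0,0,0]},{"gripper":0,"slide":[-15,-35,0],"angular":[0,0,0]},{"gripper":0,"slide":[-30,-60,0],"angular":[0,0,0]},{"gripper":0,"slide":[-35,-70,0],"angular":[0,0,0]},{"gripper":0,"slide":[-35,-70,0],"angular":[0,0,0]}]}}

```text
time_s: 5.77
eef_pos: [0.5315, -0.1285, 0.1039]
tcp_rot: [-1.936, -2.464, 0.001]
ft_force: [-0.5, 0.4, 0.1]
grip_width: 0.0004
```

```bash
python3 wr.py pics/w4.png
python3 - <<'E'
from h import *
im=[bot.capture(n) for n in('scene','side')]
r=lambda x:cv2.resize(x,(400,560),interpolation=cv2.INTER_CUBIC)
cv2.imwrite('pics/crop2.png',np.hstack([r(im[0][165:275,180:262]),r(im[1][155:275,210:300])]))
E
```

```text
t 5.77 tcp [ 531.5 -128.5  103.9] xdir 103.69 zax [-0.0065  0.0039 -1.    ] F [-0.5  0.4  0.1] w 0.4
rail xy -83.3 -84.2
```

View pics/w4.png

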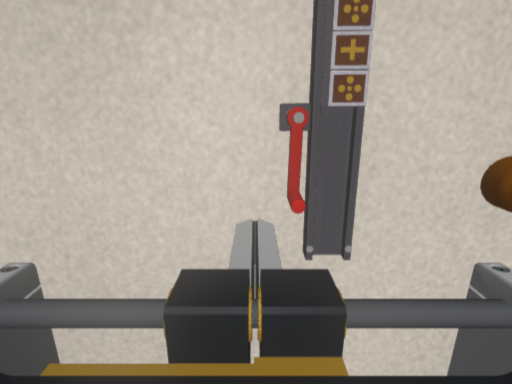

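The latch post top is at (298,206), the pivot at (298,117) and the last motif at (349,88). I'll convert them.

Run:
```python
from wm import *
q=dict(m5=(349,88.5,.053),m4=(352,49.5,.053),piv=(298,117,.036),post=(298,206,.071))
for k,v in q.items(): P=wp(*v);print(k,P.round(1),rf(P))
```

```text
t 5.92 tcp [ 535.7 -125.5  104.1] xdir 103.96 zax [-0.0022  0.0049 -1.    ] F [0.8 0.2 0.4] w 0.5
rail xy -78.5 -82.3
m5 [590.9  -8.8] [ 3.2 17.7]
m4 [583.1  21. ] [ 2.7 48.6]
piv [557.2 -42.3] [-37.6  -6.6]
post [ 574.2 -118.1] [-39.3 -84.3]
```

Emit:
{"op": "jog_arm", "data": {"increments": [{"gripper":0,"slide":[-3,2,12],"angular":[0,0,0]},{"gripper":0,"slide":[-3,2,25],"angular":[0,0,0]},{"gripper":0,"slide":[-3,2,40],"angular":[0,0,0]},{"gripper":0,"slide":[-3,2,52],"angular":[0,0,0]},{"gripper":0,"slide":[-3,2,57],"angular":[0,0,0]}]}}

```text
time_s: 6.33
eef_pos: [0.5379, -0.1259, 0.0444]
tcp_rot: [-1.928, -2.471, -0.003]
ft_force: [-0.1, 0.8, -0.2]
grip_width: 0.0007
```

```bash
python3 st.py
python3 - <<'E'
import numpy as np
for th in range(-95,6,10):
    a=np.radians(th);P=np.array([-42+78*np.cos(a),-10+78*np.sin(a)]);t=np.array([-np.sin(a),np.cos(a)])
    d=min(19.5/max(abs(t[0]),1e-6),15/max(abs(t[1]),1e-6));print(th,(P-t*d).round(1))
E
```

```text
t 6.33 tcp [ 537.9 -125.9   44.4] xdir 104.08 zax [-0.0049  0.0065 -1.    ] F [-0.1  0.8 -0.2] w 0.7
rail xy -76.4 -83.2
-95 [-68.3 -86. ]
-85 [-54.7 -89.4]
-75 [-41.3 -90.6]
-65 [-28.5 -89.8]
-55 [-16.8 -87.5]
-45 [ -1.8 -80.2]
-35 [ 11.4 -69.7]
-25 [ 21.7 -58. ]
-15 [ 29.3 -45.2]
-5 [ 34.4 -31.8]
5 [ 37.  -18.2]
```

Relative to the pivot, the last block's centre comes out at rail y ≈ 14.3, against 15 at home, so the row is home. The fingers are beside the post, so I'll sweep it along its arc.

Emit:
{"op": "jog_arm", "data": {"increments": [{"gripper":0,"slide":[-4,8,0],"angular":[0,-0.4,0]},{"gripper":0,"slide":[-5,15,0],"angular":[0,-0.4,0]},{"gripper":0,"slide":[-6,22,0],"angular":[0,-0.4,0]},{"gripper":0,"slide":[-7,28,0],"angular":[0,-0.4,0]},{"gripper":0,"slide":[-7,35,0],"angular":[0,-0.4,0]}]}}

```text
time_s: 6.75
eef_pos: [0.5744, -0.1241, 0.0447]
tcp_rot: [-1.931, -2.475, 0.003]
ft_force: [-1.1, 0.2, -0.3]
grip_width: 0.0004
```

```bash
python3 st.py
```

```text
t 6.75 tcp [ 574.4 -124.1   44.7] xdir 104.07 zax [-2.9e-03 -3.0e-04 -1.0e+00] F [-1.1  0.2 -0.3] w 0.4
rail xy -40.5 -90.2
```

Emit:
{"op": "jog_arm", "data": {"increments": [{"gripper":0,"slide":[0,6,0],"angular":[0,0,0]},{"gripper":0,"slide":[0,12,0],"angular":[0,0,0]},{"gripper":0,"slide":[1,18,0],"angular":[0,0,0]},{"gripper":0,"slide":[3,24,0],"angular":[0,0,0]},{"gripper":0,"slide":[6,32,0],"angular":[0,0,0]}]}}

```text
time_s: 7.17
eef_pos: [0.6037, -0.1103, 0.0447]
tcp_rot: [-1.931, -2.474, 0.004]
ft_force: [-2.3, 0.9, 2.7]
grip_width: 0.0006
```

```bash
python3 st.py
```

```text
t 7.17 tcp [ 603.7 -110.3   44.7] xdir 104.05 zax [-4.3e-03 -2.0e-04 -1.0e+00] F [-2.3  0.9  2.7] w 0.6
rail xy -8.8 -83.8
```

Emit:
{"op": "jog_arm", "data": {"increments": [{"gripper":0,"slide":[4,7,0],"angular":[0,0,0]},{"gripper":0,"slide":[9,14,0],"angular":[0,0,0]},{"gripper":0,"slide":[14,20,0],"angular":[0,0,0]},{"gripper":0,"slide":[19,25,0],"angular":[0,0,0]},{"gripper":0,"slide":[25,30,0],"angular":[0,0,0]}]}}

```text
time_s: 7.58
eef_pos: [0.6266, -0.078, 0.0448]
tcp_rot: [-1.93, -2.473, 0.006]
ft_force: [-5.1, 0.1, 6.9]
grip_width: 0.0006
```

```bash
python3 wr.py pics/w5.png
```

```text
t 7.58 tcp [626.6 -78.   44.8] xdir 104.06 zax [-5.4e-03 -3.0e-04 -1.0e+00] F [-5.1  0.1  6.9] w 0.6
rail xy 21.1 -58.0
```

View pics/w5.png

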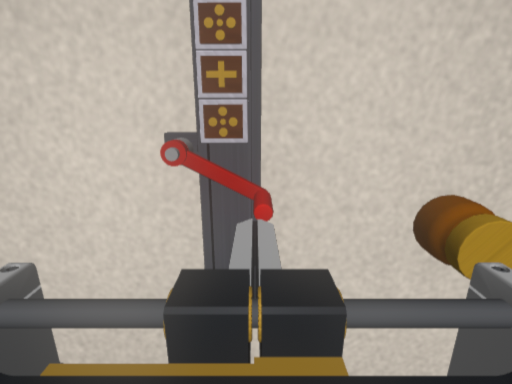

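The post is at (263,210), just ahead of the fingertips, and the latch is about 30° short of closed. The last block is undisturbed. I'll continue the arc.

Emit:
{"op": "jog_arm", "data": {"increments": [{"gripper":0,"slide":[6,4,0],"angular":[0,0,0]},{"gripper":0,"slide":[13,8,0],"angular":[0,0,0]},{"gripper":0,"slide":[19,11,0],"angular":[0,0,0]},{"gripper":0,"slide":[25,13,0],"angular":[0,0,0]},{"gripper":0,"slide":[30,14,0],"angular":[0,0,0]}]}}

```text
time_s: 8.05
eef_pos: [0.6322, -0.0426, 0.0448]
tcp_rot: [-1.925, -2.474, 0.007]
ft_force: [-6.1, -2.6, 6.1]
grip_width: 0.0008
```

Emit:
{"op": "jog_arm", "data": {"increments": [{"gripper":0,"slide":[2,0,0],"angular":[0,0,0]},{"gripper":0,"slide":[3,0,0],"angular":[0,0,0]},{"gripper":0,"slide":[4,0,0],"angular":[0,0,0]},{"gripper":0,"slide":[5,0,0],"angular":[0,0,0]},{"gripper":0,"slide":[6,0,0],"angular":[0,0,0]}]}}

```text
time_s: 8.47
eef_pos: [0.6323, -0.0382, 0.0458]
tcp_rot: [-1.928, -2.477, 0.007]
ft_force: [-1.0, -2.9, 7.9]
grip_width: 0.0004
```

```bash
python3 st.py
```

```text
t 8.47 tcp [632.3 -38.2  45.8] xdir 104.2 zax [-0.0046 -0.0019 -1.    ] F [-1.  -2.9  7.9] w 0.4
rail xy 36.3 -20.7
```

Emit:
{"op": "jog_arm", "data": {"increments": [{"gripper":0,"slide":[1,0,0],"angular":[0,0,0]},{"gripper":0,"slide":[2,0,0],"angular":[0,0,0]},{"gripper":0,"slide":[3,0,0],"angular":[0,0,0]},{"gripper":0,"slide":[3,0,0],"angular":[0,0,0]},{"gripper":0,"slide":[3,0,0],"angular":[0,0,0]}]}}

```text
time_s: 8.88
eef_pos: [0.6331, -0.035, 0.0461]
tcp_rot: [-1.929, -2.479, 0.004]
ft_force: [1.9, -0.3, 3.1]
grip_width: 0.0004
```

```bash
python3 wr.py pics/w6.png
```

```text
t 8.88 tcp [633.1 -35.   46.1] xdir 104.22 zax [-0.0019 -0.0018 -1.    ] F [ 1.9 -0.3  3.1] w 0.4
rail xy 37.8 -17.8
```

View pics/w6.png

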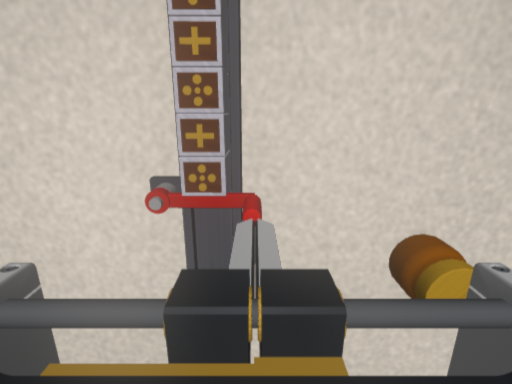

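The latch arm now lies nearly horizontal in the picture, from the pivot at (157,202) to the post at (252,205), just behind the last block. I'll measure its angle against the rail.

```bash
cat > la.py <<'E'
from wm import *
import sys
im=cv2.imread(sys.argv[1]);h=cv2.cvtColor(im,cv2.COLOR_BGR2HSV)
m=((h[...,0]<8)|(h[...,0]>172))&(h[...,1]>150)&(h[...,2]>60)
a,b,c,d=map(int,sys.argv[2:6])
us=range(a,b,4);w=[]
for u in us:
    v=np.where(m[c:d,u])[0]+c
    w.append((u,v.min(),v.max()))
print(w)
Q=np.array([wp(u,(p_+q_)/2,.034) for u,p_,q_ in w])
Q=np.array([[ (P-O)@ex,(P-O)@ey] for P in Q]);k=np.polyfit(Q[:,0],Q[:,1],1)
print('arm angle deg rel rail',np.degrees(np.arctan(k[0])),'y at x=0',k[1])
E
python3 la.py pics/w6.png 175 240 185 225
```

```text
t 8.93 tcp [633.  -34.9  46.1] xdir 104.21 zax [-0.0021 -0.0017 -1.    ] F [ 2.1 -1.1  3.3] w 0.6
rail xy 37.7 -17.7
[(175, np.int64(193), np.int64(206)), (179, np.int64(193), np.int64(206)), (183, np.int64(197), np.int64(206)), (187, np.int64(197), np.int64(206)), (191, np.int64(197), np.int64(207)), (195, np.int64(197), np.int64(207)), (199, np.int64(197), np.int64(207)), (203, np.int64(197), np.int64(207)), (207, np.int64(197), np.int64(207)), (211, np.int64(197), np.int64(207)), (215, np.int64(197), np.int64(207)), (219, np.int64(197), np.int64(207)), (223, np.int64(197), np.int64(207)), (227, np.int64(194), np.int64(207)), (231, np.int64(193), np.int64(207)), (235, np.int64(193), np.int64(207)), (239, np.int64(193), np.int64(207))]
arm angle deg rel rail 0.7121048718047998 y at x=0 -8.838629998690802
```

Emit:
{"op": "jog_arm", "data": {"increments": [{"gripper":0,"slide":[1,-1,0],"angular":[0,0,0]},{"gripper":0,"slide":[2,-1,0],"angular":[0,0,0]},{"gripper":0,"slide":[3,-1,0],"angular":[0,0,0]},{"gripper":0,"slide":[4,-1,0],"angular":[0,0,0]},{"gripper":0,"slide":[4,-1,0],"angular":[0,0,0]}]}}

```text
time_s: 9.35
eef_pos: [0.6308, -0.0313, 0.0461]
tcp_rot: [-1.929, -2.479, 0.005]
ft_force: [0.7, -1.3, 3.1]
grip_width: 0.0007
```

```bash
python3 wr.py pics/w7.png; python3 la.py pics/w7.png 191 240 185 225|tail -1
```

```text
t 9.35 tcp [630.8 -31.3  46.1] xdir 104.22 zax [-0.0024 -0.0019 -1.    ] F [ 0.7 -1.3  3.1] w 0.7
rail xy 36.5 -13.6
arm angle deg rel rail 2.9644267280755683 y at x=0 -9.19616542576855
```

```bash
cat > lb.py <<'E'
from wm import *
import sys
im=cv2.imread(sys.argv[1]);h=cv2.cvtColor(im,cv2.COLOR_BGR2HSV)
m=((h[...,0]<8)|(h[...,0]>172))&(h[...,1]>150)&(h[...,2]>60)
k,l,st_,c=cv2.connectedComponentsWithStats(m.astype('u1'));i=1+st_[1:,4].argmax();print(st_[i],c[i])
m=l==i;x0=st_[i][0];x1=x0+st_[i][2]
B=[(u,np.where(m[:,u])[0].max()) for u in range(x0,x1,3)];print([int(b[1]) for b in B],[int(np.where(m[:,b[0]])[0].min()) for b in B])
B=np.array([rf(wp(u,v,.026 if 0 else .034)) for u,v in B if x0+30<u<x1-22]);kk=np.polyfit(B[:,0],B[:,1],1)
print('rear edge angle',np.degrees(np.arctan(kk[0])),'y at 0',kk[1])
E
python3 lb.py pics/w6.png; python3 lb.py pics/w7.png
```

```text
t 9.4 tcp [630.8 -31.3  46.1] xdir 104.21 zax [-0.0024 -0.0018 -1.    ] F [-0.1 -1.2  3.1] w 0.2
rail xy 36.5 -13.7
[ 146  188  115   33 1584] [210.42108586 202.125     ]
[204, 208, 210, 211, 212, 211, 210, 207, 206, 206, 206, 206, 206, 206, 207, 207, 207, 207, 207, 207, 207, 207, 207, 207, 207, 207, 207, 207, 207, 207, 207, 207, 217, 219, 218, 217, 220, 218, 218] [198, 194, 191, 189, 189, 189, 190, 193, 193, 193, 193, 193, 197, 197, 197, 197, 197, 197, 197, 197, 197, 197, 197, 197, 197, 197, 197, 194, 193, 193, 193, 193, 193, 194, 194, 194, 195, 197, 212]
rear edge angle -0.2965953684281253 y at 0 -9.794856876337407
t 9.4 tcp [630.8 -31.3  46.1] xdir 104.21 zax [-0.0024 -0.0018 -1.    ] F [-0.1 -1.2  3.1] w 0.2
rail xy 36.5 -13.7
[ 148  193  114   28 1417] [210.19830628 205.76217361]
[208, 204, 201, 216, 216, 216, 215, 212, 210, 210, 210, 210, 211, 211, 211, 211, 211, 211, 211, 211, 211, 211, 211, 211, 211, 211, 211, 211, 211, 211, 211, 211, 211, 218, 217, 220, 220, 217] [203, 199, 196, 194, 193, 193, 194, 198, 198, 198, 198, 198, 202, 202, 202, 202, 202, 202, 202, 202, 202, 202, 202, 202, 202, 202, 202, 198, 198, 198, 198, 198, 198, 198, 198, 198, 200, 202]
rear edge angle 0.1826566031190982 y at 0 -13.385696240601503
```

View pics/w7.png

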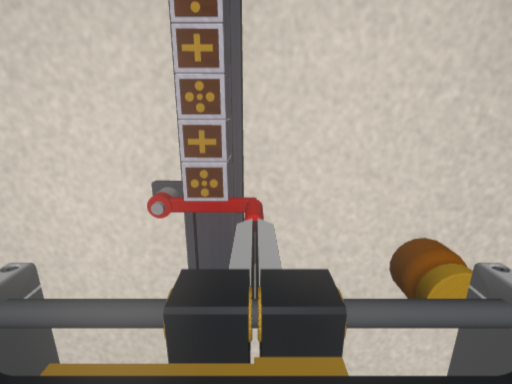

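In w7 the arm's rear edge lies within about 0.3° of straight across, from (165,205) to (250,205), and the row is tight in front of it. I'll back straight off and lift.

Emit:
{"op": "jog_arm", "data": {"increments": [{"gripper":0,"slide":[-8,0,0],"angular":[0,0,0]},{"gripper":0,"slide":[-25,0,0],"angular":[0,0,0]},{"gripper":0,"slide":[-45,0,0],"angular":[0,0,0]},{"gripper":0,"slide":[-50,0,-25],"angular":[0,0,0]},{"gripper":0,"slide":[-50,0,-60],"angular":[0,0,0]}]}}

```text
time_s: 9.82
eef_pos: [0.6394, -0.0823, 0.1028]
tcp_rot: [-1.928, -2.47, 0.014]
ft_force: [-0.3, 0.4, 0.9]
grip_width: 0.0009
```

Emit:
{"op": "jog_arm", "data": {"increments": [{"gripper":0,"slide":[-20,0,-20],"angular":[0,0,0]},{"gripper":0,"slide":[-30,-10,-40],"angular":[0,0,0]},{"gripper":0,"slide":[-30,-20,-50],"angular":[0,0,0]},{"gripper":0,"slide":[-30,-20,-50],"angular":[0,0,0]},{"gripper":0,"slide":[-30,-20,-50],"angular":[0,0,0]}]}}

```text
time_s: 10.23
eef_pos: [0.6268, -0.1151, 0.1525]
tcp_rot: [-1.927, -2.468, 0.013]
ft_force: [0.7, 1.0, 0.8]
grip_width: 0.0001
```

```bash
python3 wr.py pics/w8.png; python3 lb.py pics/w8.png
python3 - <<'E'
from h import *
im=[bot.capture(n) for n in('scene','side')]
for i,n in enumerate(('scene','side')):
    a=cv2.imread(f'pics/{n}0.png');d=cv2.absdiff(a,im[i]).max(2)
    for nm,(x,y,w,h) in dict(scene=dict(jar=(270,235,32,38),punch=(105,262,45,35),mallet=(300,130,30,30)),side=dict(jar=(320,192,32,36),punch=(195,322,72,18)))[n].items():
        print(n,nm,'changed px',int((d[y:y+h,x:x+w]>40).sum()))
r=lambda x:cv2.resize(x,(400,560),interpolation=cv2.INTER_CUBIC)
cv2.imwrite('pics/final.png',np.vstack([np.hstack([r(im[0][165:275,180:262]),r(im[1][155:275,210:300])])]))
E
```

```text
t 10.23 tcp [ 626.8 -115.1  152.5] xdir 104.04 zax [-1.300e-02 -5.000e-04 -9.999e-01] F [0.7 1.  0.8] w 0.1
rail xy 12.5 -94.1
t 10.28 tcp [ 626.8 -114.4  151.8] xdir 104.1 zax [-1.390e-02 -2.000e-04 -9.999e-01] F [-0.5 -0.1 -0.3] w 0.3
rail xy 12.7 -93.4
[199  99  78  48 837] [239.57108722 122.82795699]
[108, 113, 115, 115, 115, 115, 116, 118, 119, 121, 122, 124, 125, 127, 128, 130, 131, 133, 134, 136, 137, 138, 142, 145, 146, 145] [106, 100, 99, 99, 100, 102, 106, 108, 109, 111, 112, 114, 115, 117, 118, 120, 121, 123, 124, 126, 127, 129, 130, 132, 133, 135]
rear edge angle -25.472198972224113 y at 0 -33.66609944994838
scene jar changed px 0
scene punch changed px 0
scene mallet changed px 0
side jar changed px 0
side punch changed px 0
```

View pics/w8.png

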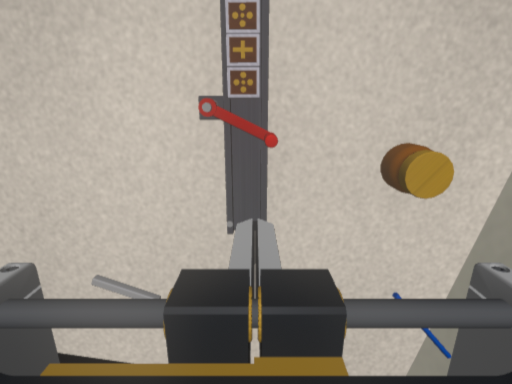

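The latch was dragged back to about 25° open as the fingers retreated: the arm runs from (207,107) to (271,140). The row still looks home, with the last motif at (244,82), and the bystanders are unchanged. The fingers must have been overlapping the post rather than behind it, so I'll check the geometry in the last pressed picture.

Run:
```python
from h import *
import numpy as np
from scipy.spatial.transform import Rotation as Ro
t=np.radians(13.9);ex=np.array([np.cos(t),np.sin(t)]);ey=np.array([-ex[1],ex[0]]);O=np.array([592.1,-26.8])
p=bot.camera_params('wrist');H=p['hand_eye']
def pj(pos,rv,x,y,z):
    T=np.eye(4);T[:3,:3]=Ro.from_rotvec(rv).as_matrix();T[:3,3]=pos;C=np.linalg.inv(T@H)
    c=C@[*((O+x*ex+y*ey)/1000),z/1000,1];c=p['mtx']@c[:3];return (c[:2]/c[2]).round(1)
def tp(a):
    c=np.linalg.inv(H)@[*a,1];c=p['mtx']@c[:3];return (c[:2]/c[2]).round(1)
w7=([.6308,-.0313,.0461],[-1.929,-2.479,.005])
for q in((36,-10,71),(36,-10,33),(-42,-10,36),(0,15,53),(36,-3,71)):print(q,pj(*w7,*q))
print('tip',tp([0,0,0]),'tip front',tp([.008,0,0]),tp([.008,.0125,0]),'front z-25',tp([.008,0,-.025]),tp([.008,.0125,-.04]))
from st import *
im=bot.capture('wrist');cv2.imwrite('pics/w9.png',im)
for q in((0,15,53),(-42,-10,36),(-42+78*np.cos(-.445),-10+78*np.sin(-.445),71)):print('now',q,pj(s['eef_pos'],s['tcp_rot'],*q))
h=cv2.cvtColor(im,cv2.COLOR_BGR2HSV);m=((h[...,0]<8)|(h[...,0]>172))&(h[...,1]>150)&(h[...,2]>60)
k,l,S,c=cv2.connectedComponentsWithStats(m.astype('u1'));print(S[1:][S[1:,4]>100])
a=cv2.imread('pics/w7.png')[150:260,190:310];cv2.imwrite('pics/w7c.png',cv2.resize(a,None,fx=6,fy=5,interpolation=cv2.INTER_CUBIC))
```

```text
(36, -10, 71) [254.1 225.1]
(36, -10, 33) [254.4 207.1]
(-42, -10, 36) [159.6 207.5]
(0, 15, 53) [205.8 183.8]
(36, -3, 71) [254.2 215.8]
tip [254.9 217. ] tip front [254.9 207.4] [270.8 207.5] front z-25 [254.9 219.4] [274.3 228.1]
t 10.38 tcp [ 627.  -114.3  151.4] xdir 104.14 zax [-1.440e-02 -5.000e-04 -9.999e-01] F [-0.1  0.4 -0.1] w 0.5
rail xy 12.9 -93.4Traceback (most recent call last):
  File "<stdin>", line 16, in <module>
  File "<stdin>", line 8, in pj
IndexError: only integers, slices (`:`), ellipsis (`...`), numpy.newaxis (`None`) and integer or boolean arrays are valid indices
```

I've used my 12 pictures, so I'll work from numbers. The post seems to have caught on the split between the closed fingers. I'll turn the tool 90° to push with a finger's smooth back, and at the end lift straight up rather than drag back.

Emit:
{"op": "jog_arm", "data": {"increments": [{"gripper":0,"slide":[5,4,0],"angular":[-0.8,0,7]},{"gripper":0,"slide":[10,8,0],"angular":[-0.8,0,14]},{"gripper":0,"slide":[13,11,0],"angular":[-0.8,0,21]},{"gripper":0,"slide":[13,11,0],"angular":[-0.8,0,28]},{"gripper":0,"slide":[13,11,0],"angular":[-0.8,0,35]}]}}

```text
time_s: 10.85
eef_pos: [0.6345, -0.0977, 0.1502]
tcp_rot: [-2.59, -1.777, 0.003]
ft_force: [0.6, 0.5, -0.2]
grip_width: 0.0008
```

Emit:
{"op": "jog_arm", "data": {"increments": [{"gripper":0,"slide":[0,0,0],"angular":[0,0,7]},{"gripper":0,"slide":[0,0,0],"angular":[0,0,14]},{"gripper":0,"slide":[0,0,0],"angular":[0,0,21]},{"gripper":0,"slide":[0,0,0],"angular":[0,0,28]},{"gripper":0,"slide":[0,0,0],"angular":[0,0,35]}]}}

```text
time_s: 11.27
eef_pos: [0.6342, -0.0966, 0.149]
tcp_rot: [-3.007, -0.908, 0.006]
ft_force: [0.4, -0.4, 0.1]
grip_width: 0.0005
```

Run:
```python
from st import *
print(np.round(s['joints'],2), 'y ax',R[:,1].round(3))
import numpy as np
im=cv2.imread('pics/w7.png');print(im.shape)
# finger vs red around post in w7
print('rows 205-235, cols 240-272 step 3 (BGR->class)')
h=cv2.cvtColor(im,cv2.COLOR_BGR2HSV)
for v in range(194,238,3):print(v,''.join('R' if ((a<8 or a>172) and b>120) else ('k' if c<60 else ('g' if b<40 else '.')) for a,b,c in h[v,228:284].astype(int)))
```

```text
t 11.27 tcp [634.2 -96.6 149. ] xdir 33.63 zax [-3.8e-03 -4.0e-04 -1.0e+00] F [ 0.4 -0.4  0.1] w 0.5
rail xy 24.1 -77.8
[-0.08  0.67  0.32  1.58 -0.25  0.94 -0.66] y ax [ 0.554 -0.833 -0.002]
(384, 512, 3)
rows 205-235, cols 240-272 step 3 (BGR->class)
194 gggggggggggggggggggggggggggggggggggggggggggggggggggggggg
197 g....RR.......R..............ggggggggggggggggggggggggggg
200 RRRRRRRRRRRRRRRRRRRRRRRRRRRRRR..gggggggggggggggggggggggg
203 RRRRRRRRRRRRRRRRRRRRRRRRRRRRRRRRR.gggggggggggggggggggggg
206 RRRRRRRRRRRRRRRRRRRRRRRRRRRRRRRRRR.ggggggggggggggggggggg
209 RRRRRRRRRRRRRRRRRRRRRRRRRRRRRRRRRR.ggggggggggggggggggggg
212 ........RRRRRRRR.RRRRRRRRRRRRRRRRR.ggggggggggggggggggggg
215 gggggggggggggggg.RRRRRRRRRRRRRRRRRR.gggggggggggggggggggg
218 ggggggggggggggg..RRRRRR.RRRRRR.RRRR.gggggggggggggggggggg
221 gggggggggggggggggggggggg..RR.ggggggggggggggggggggggggggg
224 gggggggggggggggggggggggggg..gggggggggggggggggggggggggggg
227 gggggggggggggggggggggggggg..gggggggggggggggggggggggggggg
230 gggggggggggggggggggggggggg..gggggggggggggggggggggggggggg
233 gggggggggggggggggggggggggggggggggggggggggggggggggggggggg
236 gggggggggggggggggggggggggggggggggggggggggggggggggggggggg
```

The slot column between the fingers shows red, so the post was wedged there. I'll finish the turn and descend.

Emit:
{"op": "jog_arm", "data": {"increments": [{"gripper":0,"slide":[0,0,20],"angular":[0,0,7]},{"gripper":0,"slide":[0,0,40],"angular":[0,0,14]},{"gripper":0,"slide":[0,0,60],"angular":[0,0,19.7]},{"gripper":0,"slide":[0,0,60],"angular":[0,0,19.7]},{"gripper":0,"slide":[0,0,60],"angular":[0,0,19.7]}]}}

```text
time_s: 11.68
eef_pos: [0.6329, -0.0955, 0.0873]
tcp_rot: [-3.117, -0.387, 0.012]
ft_force: [-0.3, -0.0, 0.4]
grip_width: 0.0005
```

```bash
python3 st.py
python3 - <<'E'
from wm import *
im=bot.capture('wrist');cv2.imwrite('pics/w10.png',im)
h=cv2.cvtColor(im,cv2.COLOR_BGR2HSV);m=((h[...,0]<8)|(h[...,0]>172))&(h[...,1]>150)&(h[...,2]>60)
k,l,S,c=cv2.connectedComponentsWithStats(m.astype('u1'));i=1+S[1:,4].argmax();print(S[i],c[i])
v,u=np.where(l==i)
for nm,j in(('minu',u.argmin()),('maxu',u.argmax()),('minv',v.argmin()),('maxv',v.argmax())):print(nm,u[j],v[j],rf(wp(u[j],v[j],.034)),rf(wp(u[j],v[j],.071)))
E
```

```text
t 11.68 tcp [632.9 -95.5  87.3] xdir 14.15 zax [-7.5e-03 -2.0e-04 -1.0e+00] F [-0.3 -0.   0.4] w 0.5
rail xy 23.1 -76.5
t 11.68 tcp [632.9 -95.5  87.3] xdir 14.15 zax [-7.5e-03 -2.0e-04 -1.0e+00] F [-0.3 -0.   0.4] w 0.5
rail xy 23.1 -76.5
[180 191  42  75 830] [202.09638554 227.93012048]
minu 180 255 [-41.4   0.4] [-20.4 -10.7]
maxu 221 202 [ 17.2 -44.1] [ 29.9 -48.8]
minv 213 191 [ 28.5 -36.6] [ 39.5 -42.4]
maxv 190 265 [-53.2  -9.3] [-30.4 -19.1]
```

Emit:
{"op": "jog_arm", "data": {"increments": [{"gripper":0,"slide":[0,0,15],"angular":[0,0,0]},{"gripper":0,"slide":[0,0,30],"angular":[0,0,0]},{"gripper":0,"slide":[0,0,45],"angular":[0,0,0]},{"gripper":0,"slide":[1,-4,45],"angular":[0,0,0]},{"gripper":0,"slide":[2,-8,45],"angular":[0,0,0]}]}}

```text
time_s: 12.15
eef_pos: [0.6342, -0.0879, 0.0445]
tcp_rot: [-3.117, -0.388, 0.006]
ft_force: [0.2, 0.3, -0.1]
grip_width: 0.0008
```

```bash
python3 st.py
```

```text
t 12.15 tcp [634.2 -87.9  44.5] xdir 14.18 zax [-4.1e-03 -4.0e-04 -1.0e+00] F [ 0.2  0.3 -0.1] w 0.8
rail xy 26.2 -69.4
```

Emit:
{"op": "jog_arm", "data": {"increments": [{"gripper":0,"slide":[1,-6,0],"angular":[0,0,0]},{"gripper":0,"slide":[3,-12,0],"angular":[0,0,0]},{"gripper":0,"slide":[5,-18,0],"angular":[0,0,0]},{"gripper":0,"slide":[6,-24,0],"angular":[0,0,0]},{"gripper":0,"slide":[7,-30,0],"angular":[0,0,0]}]}}

```text
time_s: 12.57
eef_pos: [0.6361, -0.057, 0.046]
tcp_rot: [3.116, 0.388, 0.001]
ft_force: [2.6, -1.9, 4.2]
grip_width: 0.0005
```

```bash
python3 st.py
```

```text
t 12.57 tcp [636.1 -57.   46. ] xdir 14.21 zax [ 9.0e-04 -1.6e-03 -1.0e+00] F [ 2.6 -1.9  4.2] w 0.5
rail xy 35.4 -39.9
```

Emit:
{"op": "jog_arm", "data": {"increments": [{"gripper":0,"slide":[0,-2,0],"angular":[0,0,0]},{"gripper":0,"slide":[1,-5,0],"angular":[0,0,0]},{"gripper":0,"slide":[1,-7,0],"angular":[0,0,0]},{"gripper":0,"slide":[1,-9,0],"angular":[0,0,0]},{"gripper":0,"slide":[1,-9,0],"angular":[0,0,0]}]}}

```text
time_s: 12.98
eef_pos: [0.6351, -0.0478, 0.0461]
tcp_rot: [3.116, 0.389, 0.002]
ft_force: [1.3, 0.7, 3.0]
grip_width: 0.0004
```

```bash
python3 st.py
```

```text
t 12.98 tcp [635.1 -47.8  46.1] xdir 14.22 zax [ 0.0015 -0.0016 -1.    ] F [1.3 0.7 3. ] w 0.4
rail xy 36.7 -30.7
```

```bash
cat > lc.py <<'E'
from wm import *
import sys
im=bot.capture('wrist');cv2.imwrite(sys.argv[1],im)
h=cv2.cvtColor(im,cv2.COLOR_BGR2HSV);m=((h[...,0]<8)|(h[...,0]>172))&(h[...,1]>150)&(h[...,2]>60)
k,l,S,c=cv2.connectedComponentsWithStats(m.astype('u1'));i=1+S[1:,4].argmax();print(S[i],c[i])
m=l==i
E_=[]
for v in range(S[i][1],S[i][1]+S[i][3],4):
    u=np.where(m[v])[0];E_.append([*rf(wp(u.max()+.5,v,.034)),*rf(wp(u.min()-.5,v,.034))]);print(v,u.min(),u.max(),*E_[-1])
E
python3 lc.py pics/w11.png
```

```text
t 12.98 tcp [635.1 -47.8  46.1] xdir 14.22 zax [ 0.0015 -0.0016 -1.    ] F [1.3 0.7 3. ] w 0.4
rail xy 36.7 -30.7
[244 212   5   8  28] [246.10714286 215.75      ]
212 247 248 36.4 -26.3 36.4 -24.6
216 244 248 32.8 -26.3 32.8 -22.1
```

Run:
```python
from h import *
im=cv2.imread('pics/w11.png');h=cv2.cvtColor(im,cv2.COLOR_BGR2HSV).astype(int)
for v in range(180,330,6):print(v,''.join('R' if ((a<10 or a>170) and b>120 and c>25) else ('k' if c<60 else ('g' if b<40 else ('o' if b>90 else '.'))) for a,b,c in h[v,140:330:3]))
O=np.array([592.1,-26.8]);t=np.radians(13.9);ex=np.array([np.cos(t),np.sin(t)]);ey=np.array([-ex[1],ex[0]])
W=lambda x,y,z:[*((O+x*ex+y*ey)/1000),z/1000]
for n in('scene','side'):
    im=bot.capture(n);cv2.imwrite(f'pics/{n}2.png',im);h=cv2.cvtColor(im,cv2.COLOR_BGR2HSV);m=((h[...,0]<8)|(h[...,0]>172))&(h[...,1]>150)&(h[...,2]>50)
    k,l,S,c=cv2.connectedComponentsWithStats(m.astype('u1'));print(n,[(S[i].tolist(),c[i].round(1).tolist()) for i in range(1,k) if S[i][4]>4 and abs(c[i][0]-225)<45 and abs(c[i][1]-220)<40])
    print('closed post top/bot, pivot',proj(n,W(36,-10,71)),proj(n,W(36,-10,33)),proj(n,W(-42,-10,36)))
```

```text
180 gggggggggggggggggggggggggggggggggggggggggggggggggggggggggggggggg
186 gggggggggggggggggggggggggggggggggggggggggggggggggggggggggggggggg
192 gggggggggggggggggggggggggggggggggggggggggggggggggggggggggggggggg
198 gggggggggggggggggggggggggggggggggggggggggggggggggggggggggggggggg
204 gggggggggggggggggggggggggggggggggggggggggggggggggggggggggggggggg
210 gggggggggggggggggggggggggggggggggggg.o.ggggggggggggggggggggggggg
216 gggggggggggggggggggggggggggggggggggRRRRR.ggggggggggggggggggggggg
222 gggggggggggggggggggggggggggggggggggggg.ggggggggggggggggggggggggg
228 gggggggggggggggggggggggggggggggggggggg.ggggggggggggggggggggggggg
234 ggggggggggggggggggggggggggggggggggggggoggggggggggggggggggggggggg
240 ggggggggggggggggggggggggggggggggggggggokgggggggggggggggggggggggg
246 ggggggggggggggggggggggggggggggggggggggkkgggggggggggggggggggggggg
252 ggooooooooogggooooooooooggggggggggggggkkgggggggggggggggggggggggg
258 ggoooooooooggg.oooooooooggggkkggggggggkkgggggggkkkkkkkkkkkkkkkkk
264 ggooooooooo.gggoooooooooggggggggggggggkkgggggggggggggggggggggggg
270 gg.oooooooooggkkkkkkkkkkkkkkkkkkkkkkkkgkgkkkkkkkkkkkkkkkkkkkk
[... 245 characters left out ...]
kkkkkkkogookkkkkkkkkkkkkkkkkkkkkkk
300 ggggggggk.kkkkkkkkkkkkkkkkkkkkkkkkkkkok.okkkkkkkkkkkkkkkkkkkkkkk
306 gggggggggkkkkkkkkkkkkkkkkkkkkkkkkkkkoog.okkkkkkkkkkkkkkkkkkkkkkk
312 ggggggggkkkkkkkkkkkkkkkkkkkkkkkkkkkkooggokkkkkkkkkkkkkkkkkkkkkkk
318 gggggggggkkkkkkkkkkkkkkkkkkkkkkkkkkkooggokkkkkkkkkkkkkkkkkkkkkkk
324 gggggggg.kkkkkkkkkkkkkkkkkkkkkkkkkkkooggokkkkkkkkkkkkkkkkkkkkkkk
scene [([207, 214, 27, 14, 139], [221.6, 220.5])]
closed post top/bot, pivot [234.22299897 211.27074689] [234.56504497 221.04237825] [208.93330006 214.50387498]
side [([236, 206, 36, 18, 183], [254.9, 216.7])]
closed post top/bot, pivot [266.81297386 199.51268013] [266.62032627 209.81726318] [238.88346549 217.87441329]
```

Run:
```python
from h import *
O=np.array([592.1,-26.8]);t=np.radians(13.9);ex=np.array([np.cos(t),np.sin(t)]);ey=np.array([-ex[1],ex[0]])
W=lambda x,y,z:[*((O+x*ex+y*ey)/1000),z/1000]
for n,(x,y,w,hh) in dict(scene=(198,204,44,30),side=(230,192,50,38)).items():
    h=cv2.cvtColor(cv2.imread(f'pics/{n}2.png'),cv2.COLOR_BGR2HSV).astype(int)
    print(n,x)
    for v in range(y,y+hh):print(v,''.join('R' if ((a<10 or a>170) and b>120 and c>25) else ('k' if c<60 else ('g' if c>130 else '.')) for a,b,c in h[v,x:x+w]))
    for th in(-20,-15,-10,-5,0):
        a=np.radians(th);print(th,[proj(n,W(-42+78*np.cos(a),-10+78*np.sin(a),z)).round(1).tolist() for z in(71,33)])
    print('tip',proj(n,[.6351,-.0478,.0461]),'25 up',proj(n,[.6351,-.0478,.0711]))
```

```text
scene 198
204 gggggggggg...k........................kkkkkk
205 gggggggggg............................kkkkkk
206 gggggggggg.....................k......kkkkkk
207 ggggggggggggg.................kkk.....kkkkkk
208 ggggggggggggggggg.....................kkkkk.
209 ggggggggggggggggggggg.................kkkkk.
210 ggggggggggggggggggggg..................kkk..
211 gggggggggggggggggggg..................kkkk.g
212 gggggggggg...ggggggg..................kkk..g
213 ggggggggg.....gggggg.................kkkk.gg
214 ggggggggRR...RRgggg...................kk.ggg
215 ggggggggRR..RRR.gg....................kk.ggg
216 gggggggg.RRRRRRRR...k................kk..ggg
217 ggggggg..RRRRRRRRRRR...........RRR..kkk.gggg
218 ggggggg..RRRRRRRRRRRRR.........RRRRRkk..gggg
219 ggggggg......RRRRRRRRRRR.......RRRRRkk.ggggg
220 ggggggg.kk.kkkkkRRRRRRRRRRR.....RRRRk..ggggg
221 gggggg..kkk.kkkkkkRRRRRRRRRRR..RRRRRk.gggggg
222 gggggg.kkkkkkkkkkkkRRRRRRRRRRRRRRRRR..gggggg
223 ggggg.kkkkkkkkkkkkkkkkRRRRRRRRRRRRRR.ggggggg
224 ggggg.kkkkkkkkkkkkkkkkkkRRRRRRRRRRRR.ggggggg
225 ggggg..kkkkkkkkkkkkkkkkkkkRRRRRRRRRR.ggggggg
226 ggggggg.
[... 2274 characters left out ...]
gggggggggggg
222 ggg...RRRRRRRkkkkkkkkkkkkkkkkkkkkkkkkk.ggggggggggg
223 gg.kkkkkRRR.kkkkkkkkkkkkkkkkkkkkkkkkkkkgggggg.gggg
224 gg.kkkkkkkkkkkkkkkkkkkkkkkkkkkkkkkkkkkk.gggggggggg
225 gg.kkkkkkkkkkkkkkkkkkkkkkkkkkkkkkkkkkkkk.ggggggggg
226 ggg.kkkkkkkkkkkkkkkkkkkkkkkkkkkkkkkkkkkkkggggg..gg
227 ggg.kkkkkkkkkkkkkkkkkkkkkkkkkkkkkkkkkkkkk.gggggggg
228 gggg.kkkkkkkkkkkkkkkkkkkkkkkkkkkkkkkkkkkkk.gg.gggg
229 gggg.kkkkkkkkkkkkkkkkkk.kkkkkkkkkkkkkkkkkkkggggggg
-20 [[269.5, 206.9], [269.3, 217.2]]
-15 [[269.2, 205.0], [268.9, 215.3]]
-10 [[268.6, 203.1], [268.4, 213.4]]
-5 [[267.8, 201.3], [267.6, 211.6]]
0 [[266.8, 199.5], [266.6, 209.8]]
tip [270.30030463 211.5637533 ] 25 up [270.49517758 204.71662343]
```

Run:
```python
from h import *
for z in(.0195,.03,.045):print(z,proj('scene',[.594,-.0343,z]),proj('side',[.594,-.0343,z]))
print(tri((223.6,222),(252.7,217.1)))
# start picture: tip at z .179, gripper open, fingers tips
for dx in(-.047,-.0595,.047,.0595):print(dx,proj('scene',[.6493+dx,0,.1794]),proj('side',[.6493+dx,0,.1794]))
from st import *
for n,(x,y,w,hh) in dict(scene=(222,196,20,22)).items():
    im=cv2.imread(f'pics/{n}2.png').astype(int)
    for v in range(y,y+hh):print(v,' '.join('%3d'%a for a in im[v,x:x+w].max(1)))
```

```text
0.0195 [223.16332609 221.21275919] [253.71641658 216.79417457]
0.03 [223.01256728 218.5881539 ] [253.67431009 214.05482137]
0.045 [222.79447752 214.79136399] [253.61307945 210.07129455]
(array([ 0.59215566, -0.02944652,  0.01234735]), np.float64(0.0015346117938537967))
-0.047 [230.45457506 172.26149783] [254.14055269 160.73948376]
-0.0595 [226.60756119 170.75682489] [248.99521902 161.310011  ]
0.047 [260.38888016 183.9696279 ] [292.36317084 156.50126596]
0.0595 [264.50832405 185.58085571] [297.38427523 155.94451357]
t 13.13 tcp [635.1 -47.8  46.1] xdir 14.2 zax [ 0.0013 -0.0011 -1.    ] F [ 1.2 -0.2  2.9] w 0.4
rail xy 36.7 -30.7
196  29  30  27  29  32  29  29  26  24  28  29  24  34  41  62  81  63  47  42  52
197  26  29  27  28  31  30  29  31  31  31  27  25  16  45  90 116  68  58  54  59
198  25  26  29  39  28  27  23  31  30  30  24  20  20  38  60  72  59  54  53  47
199  18  26  25  27  31  24  26  31  32  25  28  16  28  43  54  61  59  58  56  47
200  12  12  16  18  17  19  22  27  36  26  18  26  42  59  58  61  64  55  47  51
201  15  19   8  11  14  11  10  14  14  1
[... 685 characters left out ...]
  67  57  53  44  23  41 101
210  70  73  70  69  73  79  79  79  76  84  77  80  71  65  60  48  35  30  73 127
211 104 110 104  89  74  77  80  83  78  83  78  77  66  66  56  43  26  41  99 144
212  79  84  77  84  94  94  82  81  80  80  76  75  67  63  52  34  33  70 123 151
213  80  74  78  78  75  74  77  78  77  81  78  72  65  59  49  24  43  99 146 158
214  77  78  79  77  77  74  77  81  81  78  77  74  63  60  42  33  75 131 153 155
215  79  76  75  74  82  78  80  74  79  79  80  74  64  61  45  48 101 148 158 155
216  77  75  77  77  80  77  75  70  79  78  77  74  61  50  38  72 127 153 155 154
217  77  77  77  80  77  75  70  69  84  86  76  68  54  44  48  96 148 153 154 153
```

Emit:
{"op": "jog_arm", "data": {"increments": [{"gripper":0,"slide":[0,0,-10],"angular":[0,0,0]},{"gripper":0,"slide":[0,0,-20],"angular":[0,0,0]},{"gripper":0,"slide":[0,0,-40],"angular":[0,0,0]},{"gripper":0,"slide":[0,0,-50],"angular":[0,0,0]},{"gripper":0,"slide":[0,0,-50],"angular":[0,0,0]}]}}

```text
time_s: 13.55
eef_pos: [0.6368, -0.0483, 0.0991]
tcp_rot: [3.115, 0.388, 0.009]
ft_force: [0.7, 0.3, -0.2]
grip_width: 0.0006
```

```bash
cat > lk.py <<'E'
from wm import *
def cls(im,x,y,w,hh):
    h=cv2.cvtColor(im,cv2.COLOR_BGR2HSV).astype(int)
    for v in range(y,y+hh):print(v,''.join('R' if ((a<10 or a>170) and b>120 and c>25) else ('k' if c<60 else ('g' if c>115 else '.')) for a,b,c in h[v,x:x+w]))
W=lambda x,y,z:[*((O+x*ex+y*ey)/1000),z/1000]
E
python3 - <<'E'
from lk import *
ims={n:bot.capture(n) for n in('scene','side')}
for n in ims: cv2.imwrite(f'pics/{n}3.png',ims[n])
print('tip proj',[proj(n,s['eef_pos']).round(1) for n in ims])
cls(ims['side'],245,178,46,46)
print();cls(ims['scene'],200,196,46,34)
E
```

```text
t 13.55 tcp [636.8 -48.3  99.1] xdir 14.19 zax [ 0.0058 -0.0015 -1.    ] F [ 0.7  0.3 -0.2] w 0.6
rail xy 38.2 -31.6
tip proj [array([232.1, 209.1]), array([271.4, 196.8])]
178 ggggggggggggggggggggg.kkkk..kk..kkkk..........
179 ggggggggggggggggggggg.kkkk......kk...........k
180 ggggggggggggggggggggg.kkkk..kk...k.....k..k..g
181 ggggggggggggggggggggg.k.kk..kk...k....k...gggg
182 ggggggggggggggggggggg.kkkk...k....kk..gggggggg
183 ggggggggggggggggggggg.k.kk.........ggggggggggg
184 ggggggggggggggggggggg.k.kk.......ggggggggggggg
185 ..ggggggggggggggggggg.k.kk.......ggggggggggggg
186 .gggggggggggggggggggg.k.kk.......ggggggggggggg
187 R.ggggggggggggggggggggk.kk.......ggggggggggggg
188 RRgggggggggggggggggggg..kk.......ggggggggggggg
189 kR.ggggggggggggggggggg.kkk....kk.ggggggggggggg
190 kkkg.ggggggggggggggggggkkk..k..ggggggggggggggg
191 g...ggggggggggggggggggg.kk..gggggggggggggggggg
192 ..kR.ggggggggggggggggggg.ggggggggggggggggggggg
193 .RRRRggggggggggggggggggggggggggggggggggggggggg
194 ....k.gggggggggggggggggggggggggggggggggggggggg
195 ....kR..gggggggggggggggggggggggggggggggggggggg
196 ...kR
[... 2453 characters left out ...]
RRRRRRg..k..........RRRRRkkk.gggggggg
217 gggggg.RRRRRRRRRRR...........RRRRRkkk.gggggggg
218 gggggg.RRRRRRRRRRRRR.........RRRRRRk.ggggggggg
219 gggggg.....RRRRRRRRRRR.......RRRRRkk.ggggggggg
220 ggggg.kkkk.kkkRRRRRRRRRRR....RRRRRk.gggggggggg
221 gggggkkkk..kkkkkRRRRRRRRRRR..RRRRRk.gggggggggg
222 gggg.kkkkk.kkkkkkRRRRRRRRRRRRRRRRR.ggggggggggg
223 ggggkkkkkkkkkkkkkkkkRRRRRRRRRRRRRR.ggggggggggg
224 ggggkkkkkkkkkkkkkkkkkkRRRRRRRRRRRRgggggggggggg
225 gggg..kkkkkkkkkkkkkkkkkkRRRRRRRRRR.ggggggggggg
226 gggggg....kkkkkkkkkkkkkkkkRRRRRRR.gggggggggggg
227 gggggggggg.kkkkkkkkkkkkkkkkkkRRR.ggggggggggggg
228 gggggggggg.kkkkkkkkkkkkkkkkkkkk.gggggggggggggg
229 gggggggggg.kkkkkkkkkkkkkkkkkkkk.gggggggggggggg
```

The side view settles it. The visible fingertip ends around row 191.5, where the reported TCP projects to row 196.8. That puts the real tips about 20–25 mm higher than the reported TCP z, so the fingers were riding on top of the post and dragging it by friction. I'll redo the close with TCP z ≈ 23, which puts the tips at about 45 mm.

Emit:
{"op": "jog_arm", "data": {"increments": [{"gripper":0,"slide":[-2,15,0],"angular":[0,-0.3,0]},{"gripper":0,"slide":[-4,37,0],"angular":[0,-0.3,0]},{"gripper":0,"slide":[-4,37,15],"angular":[0,-0.3,0]},{"gripper":0,"slide":[-4,37,35],"angular":[0,-0.3,0]},{"gripper":0,"slide":[-4,37,50],"angular":[0,-0.3,0]}]}}

```text
time_s: 14.07
eef_pos: [0.6392, -0.0865, 0.0446]
tcp_rot: [3.116, 0.385, -0.009]
ft_force: [-0.6, 0.3, 0.6]
grip_width: 0.0008
```

Run:
```python
from lk import *
im=bot.capture('side')
print('tip proj',proj('side',s['eef_pos']).round(1),'z+20',proj('side',s['eef_pos']+[0,0,.02]).round(1))
cls(im,250,196,46,36)
```

```text
t 14.07 tcp [639.2 -86.5  44.6] xdir 14.1 zax [-0.0054 -0.0028 -1.    ] F [-0.6  0.3  0.6] w 0.8
rail xy 31.4 -69.3
tip proj [274.9 222.9] z+20 [275.1 217.5]
196 Rkgggggggggggggggg.kg.kkk.kkkkkkkkkkkkkkkkkkkk
197 kk.gggggggggggggggggg..kk..kkkkkkkkkkkkkkkkkkk
198 g....ggggggggggggggggkk.kk.kkkkkk.kkkkkkkkkkkk
199 ..kkgggggggggggggggggkk.kkkkkkkkkkkkkkk.kkkkkk
200 .kRR.ggggggggggggggggkkkkkkkkkkkkkkkkkkkkkkkkk
201 .k..Rggggggggggggggggk.k.kkkkkkkkkkkkkkkkkkkkk
202 .R..R.gggggggggggggggk.kk..kkkkkkkkkkkkkkkkkkk
203 .kkkRR..gggggggggggggkkkk..kk.kkkkkkkkkkkkkk..
204 ..kRRRkgggggggggggRRRk..k.....kkkkkkkkkkkk....
205 k.kRk.gg.ggggggggRRRRk.kk.....kkkkkkkk........
206 R..g.....ggggggggRRRR.........k.kkk...........
207 g.....k.k.gggggggRRRR..kk....kk...............
208 ........kkgggggggRRR...kk.....k...kk..........
209 ........kk.ggggggRRRRk.kk...kk...kkk..........
210 ........kkkggggggRRRR...k...kk..kkk.......k...
211 ........kkk.gggggRRRRk.kk...k....k........gggg
212 ........kkkk.ggggRRRR..kk...kk.........ggggggg
213 ........kkkkkggggRRRR.kkk...k....k..gggggggggg
214 ........kkkkR.ggRRRR
[... 193 characters left out ...]
RRRRRRRRRRR.gg...gggggggggggggggggggg
219 RRRRRRRRRRRRRRRRkggggggggggggggggggggggggggggg
220 RRRRRRRkkkkkkkkkk.gggggggggggggggggggggggggggg
221 kkkkkkkkkkkkkkkkkkgggggggggggggggggggggggggggg
222 kkkkkkkkkkkkkkkkkk.ggggggggggggggggggggggggggg
223 kkkkkkkkkkkkkkkkkkkggggggggggggggggggggggggggg
224 kkkkkkkkkkkkkkkkkkk.gggggggggggggggggggggggggg
225 kkkkkkkkkkkkkkkkkkkk.ggggggggggggggggggggggggg
226 kkkkkkkkkkkkkkkkkkkkkggggggggggggggggggggggggg
227 kkkkkkkkkkkkkkkkkkkkk.gggggggggggggggggggggggg
228 kkkkkkkkkkkkkkkkkkkkkk.ggggggggggggggggggggggg
229 kkk.kkkkkkkkkkkkkkkkkkkggggggggggggggggggggggg
230 kkkkkkkkkkkkkkkkkkkkkkk.gggggggggggggggggggggg
231 kkkkkkkkkkkkkkkkkkkkkkkkgggggggggggggggggggggg
```

The visible tip bottom is at row 218.5, against a TCP projection of 222.9, which confirms the offset of roughly 18–25 mm. I'll go lower and push.

Emit:
{"op": "jog_arm", "data": {"increments": [{"gripper":0,"slide":[0,0,10],"angular":[0,0,0]},{"gripper":0,"slide":[1,0,20],"angular":[0,0,0]},{"gripper":0,"slide":[1,-4,20],"angular":[0,0,0]},{"gripper":0,"slide":[1,-9,20],"angular":[0,0,0]},{"gripper":0,"slide":[1,-15,20],"angular":[0,0,0]}]}}

```text
time_s: 14.53
eef_pos: [0.6344, -0.0707, 0.022]
tcp_rot: [3.117, 0.386, -0.016]
ft_force: [-0.9, -1.0, 0.6]
grip_width: 0.0
```

```bash
python3 st.py
```

```text
t 14.53 tcp [634.4 -70.7  22. ] xdir 14.12 zax [-0.0097 -0.0021 -1.    ] F [-0.9 -1.   0.6] w 0.0
rail xy 30.5 -52.8
```

Emit:
{"op": "jog_arm", "data": {"increments": [{"gripper":0,"slide":[0,-4,0],"angular":[0,0,0]},{"gripper":0,"slide":[0,-8,0],"angular":[0,0,0]},{"gripper":0,"slide":[1,-12,0],"angular":[0,0,0]},{"gripper":0,"slide":[1,-15,0],"angular":[0,0,0]},{"gripper":0,"slide":[1,-18,0],"angular":[0,0,0]}]}}

```text
time_s: 14.95
eef_pos: [0.6315, -0.0528, 0.0225]
tcp_rot: [3.116, 0.386, -0.014]
ft_force: [1.0, -0.8, -0.0]
grip_width: 0.0004
```

```bash
python3 st.py
```

```text
t 14.95 tcp [631.5 -52.8  22.5] xdir 14.13 zax [-0.0085 -0.0024 -1.    ] F [ 1.  -0.8 -0. ] w 0.4
rail xy 32.0 -34.7
```

A force of about 1 N with no vertical load means real side contact. I'll continue to the limit.

Emit:
{"op": "jog_arm", "data": {"increments": [{"gripper":0,"slide":[1,-2,0],"angular":[0,0,0]},{"gripper":0,"slide":[1,-4,0],"angular":[0,0,0]},{"gripper":0,"slide":[2,-6,0],"angular":[0,0,0]},{"gripper":0,"slide":[2,-8,0],"angular":[0,0,0]},{"gripper":0,"slide":[2,-8,0],"angular":[0,0,0]}]}}

```text
time_s: 15.37
eef_pos: [0.6315, -0.0454, 0.0225]
tcp_rot: [3.115, 0.386, -0.014]
ft_force: [-0.1, -2.8, -0.9]
grip_width: 0.0005
```

```bash
python3 st.py
```

```text
t 15.37 tcp [631.5 -45.4  22.5] xdir 14.11 zax [-0.0083 -0.0038 -1.    ] F [-0.1 -2.8 -0.9] w 0.5
rail xy 33.8 -27.5
```

Emit:
{"op": "jog_arm", "data": {"increments": [{"gripper":0,"slide":[0,-1,0],"angular":[0,0,0]},{"gripper":0,"slide":[0,-3,0],"angular":[0,0,0]},{"gripper":0,"slide":[0,-4,0],"angular":[0,0,0]},{"gripper":0,"slide":[0,-4,0],"angular":[0,0,0]},{"gripper":0,"slide":[0,-4,0],"angular":[0,0,0]}]}}

```text
time_s: 15.78
eef_pos: [0.6315, -0.0454, 0.0226]
tcp_rot: [3.111, 0.382, -0.011]
ft_force: [3.2, -7.3, -2.5]
grip_width: 0.0006
```

```bash
python3 st.py
```

```text
t 15.78 tcp [631.5 -45.4  22.6] xdir 14.0 zax [-0.006  -0.0084 -0.9999] F [ 3.2 -7.3 -2.5] w 0.6
rail xy 33.8 -27.5
```

The latch is against its limit: 7 N gives no motion. I'll back off, lift and verify.

Emit:
{"op": "jog_arm", "data": {"increments": [{"gripper":0,"slide":[0,8,0],"angular":[0,0,0]},{"gripper":0,"slide":[0,25,0],"angular":[0,0,0]},{"gripper":0,"slide":[0,35,-5],"angular":[0,0,0]},{"gripper":0,"slide":[0,40,-40],"angular":[0,0,0]},{"gripper":0,"slide":[0,45,-80],"angular":[0,0,0]}]}}

```text
time_s: 16.2
eef_pos: [0.6402, -0.0883, 0.1013]
tcp_rot: [3.113, 0.38, -0.021]
ft_force: [1.1, 1.2, 0.8]
grip_width: 0.0004
```

Emit:
{"op": "jog_arm", "data": {"increments": [{"gripper":0,"slide":[20,10,-30],"angular":[0,0,0]},{"gripper":0,"slide":[40,20,-60],"angular":[0,0,0]},{"gripper":0,"slide":[60,30,-90],"angular":[0,0,0]},{"gripper":0,"slide":[60,30,-90],"angular":[0,0,0]},{"gripper":0,"slide":[60,30,-90],"angular":[0,0,0]}]}}

```text
time_s: 16.62
eef_pos: [0.7085, -0.1027, 0.1926]
tcp_rot: [3.113, 0.38, -0.015]
ft_force: [-0.1, 0.0, -0.6]
grip_width: 0.0006
```

Run:
```python
from lk import *
ims={n:bot.capture(n) for n in('scene','side')}
for n in ims:
    cv2.imwrite(f'pics/{n}4.png',ims[n]);a=cv2.imread(f'pics/{n}0.png');d=cv2.absdiff(a,ims[n]).max(2)
    for nm,(x,y,w,h) in dict(scene=dict(jar=(270,235,32,38),punch=(105,262,45,35),mallet=(300,130,30,30)),side=dict(jar=(320,192,32,36),punch=(195,322,72,18)))[n].items():
        print(n,nm,'changed px',int((d[y:y+h,x:x+w]>40).sum()))
    print('closed post top,bot,pivot; block5 top centre',[proj(n,W(*q)).round(1).tolist() for q in((36,-10,71),(36,-10,33),(-42,-10,36),(0,15,53),(0,135,53))])
cls(ims['side'],230,190,50,36);cls(ims['scene'],198,200,46,34)
r=lambda x:cv2.resize(x,(400,560),interpolation=cv2.INTER_CUBIC)
cv2.imwrite('pics/final2.png',np.hstack([r(ims['scene'][165:275,180:262]),r(ims['side'][155:275,210:300])]))
```

```text
t 16.62 tcp [ 708.5 -102.7  192.6] xdir 13.93 zax [-0.009  -0.0068 -0.9999] F [-0.1  0.  -0.6] w 0.6
rail xy 94.7 -101.7
scene jar changed px 0
scene punch changed px 0
scene mallet changed px 0
closed post top,bot,pivot; block5 top centre [[234.2, 211.3], [234.6, 221.0], [208.9, 214.5], [225.4, 207.6], [239.0, 182.2]]
side jar changed px 0
side punch changed px 0
closed post top,bot,pivot; block5 top centre [[266.8, 199.5], [266.6, 209.8], [238.9, 217.9], [250.1, 202.2], [233.7, 174.5]]
190 kk.kk.gRkkRk..Rk..g.gggggggggggggggggggggggggggggg
191 kkkkkkgkkRRkk.kg...ggggggggggggggggggggggggggggggg
192 kkk..k.g.Rk......kR.gggggggggggggggggggggggggggggg
193 kkkk.kk.g.......RRRRgggggggggggggggggggggggggggggg
194 kkkk.kkk..kRkR.....k.ggggggggggggggggggggggggggggg
195 kkkkkk.k.gkR.......kR..ggggggggggggggggggggggggggg
196 kkkkkkkkkg.R......kRkkgggggggggggggggggggggggggggg
197 kkkkkkkkk.gkkkkk.kkRkk.ggggggggggggggggggggggggggg
198 kkkkkkkk.kgkkRRRkkk.g....ggggggggggggggggggggggggg
199 g.kkkk...kkg.k.kg.....kkgggggggggggRRRRggggggggggg
200 g.kkkkkk.kk.gg.......kRR.ggggggggggRRRRRgggggggggg
20
[... 2406 characters left out ...]
kkkkkkkkkkkRRRRRRRRRRRRRRRRRRR.gggggg
221 gggggggkkk..kkkkkkkkkkkkkRRRRRRRRRRRRR.ggggggg
222 gggggg.kkkkkkkkkkkkkkkkkkkkkkRRRRRRRR.gggggggg
223 ggggggkkkkkkkkkkkkkkkkkkkkkkkkkkkkRR..gggggggg
224 ggggggkkkkkkkkkkkkkkkkkkkkkkkkkkkkk.gggggggggg
225 gggggg.kkkkkkkkkkkkkkkkkkkkkkkkkkkk.gggggggggg
226 gggggggg....kkkkkkkkkkkkkkkkkkkkkk.ggggggggggg
227 gggggggggggggkkkkkkkkkkkkkkkkkkkkk.ggggggggggg
228 gggggggggggg.kkkkkkkkkkkkkkkkkkkk.gggggggggggg
229 gggggggggggg.kkkkkkkkkkkkkkkkkkkk.gggggggggggg
230 ggggggggggg.kkkkkkkkkkkkkkkkkkkk.ggggggggggggg
231 gggggggggg.kkkkkkkkkkkkkkkkkkkkk.ggggggggggggg
232 gggggggggg.kkkkkkkkkkkkkkkkkkkk.gggggggggggggg
233 ggggggggg.kkkkkkkkkkkkkkkkkkkkk.gggggggggggggg
```

The post is at (236,211) in scene and (267,200) in side, against closed predictions of (234,211) and (267,200.) One numeric check of the row, then hand in.

Run:
```python
from lk import *
C={}
for n in('scene','side'):
    h=cv2.cvtColor(cv2.imread(f'pics/{n}4.png'),cv2.COLOR_BGR2HSV).astype(int)
    m=((h[...,0]>2)&(h[...,0]<30)&(h[...,1]>85)&(h[...,2]>20)).astype('u1')
    C[n]=[]
    for y in(15,45,75,105,135):
        poly=np.array([proj(n,W(sx*15,y+sy*14,53)) for sx,sy in((-1,-1),(1,-1),(1,1),(-1,1))]).astype(int)
        k=np.zeros_like(m);cv2.fillConvexPoly(k,poly,1);M=cv2.moments(m&k,True);C[n].append((M['m10']/M['m00'],M['m01']/M['m00']))
for y,a,b in zip((15,45,75,105,135),C['scene'],C['side']):
    P,e=tri(a,b);P=P*1000;print(y,rf(P[:2]),P[2].round(1),round(e*1000,1))
p5=tri(C['scene'][0],C['side'][0])[0];p1=tri(C['scene'][4],C['side'][4])[0];print('1-5 mm',np.linalg.norm(p1-p5)*1000)
```

```text
t 16.72 tcp [ 705.3 -101.8  189.5] xdir 13.91 zax [-0.0156 -0.0054 -0.9999] F [-0.6  0.1 -0. ] w 0.5
rail xy 91.9 -100.0Traceback (most recent call last):
  File "<stdin>", line 9, in <module>
ZeroDivisionError: float division by zero
```

Run:
```python
from lk import *
for n in('scene','side'):
    h=cv2.cvtColor(cv2.imread(f'pics/{n}4.png'),cv2.COLOR_BGR2HSV).astype(int)
    m=(((h[...,0]<30)|(h[...,0]>172))&(h[...,1]>70)&(h[...,2]>15)).astype('u1')
    k,l,S,c=cv2.connectedComponentsWithStats(m,connectivity=4)
    print(n,[(S[i].tolist(),c[i].round(1).tolist()) for i in range(1,k) if S[i][4]>12 and 215<c[i][0]<262 and 160<c[i][1]<212])
    print([proj(n,W(0,y,53)).round(1).tolist() for y in(15,45,75,105,135)])
```

```text
t 16.72 tcp [ 705.3 -101.8  189.5] xdir 13.91 zax [-0.0156 -0.0054 -0.9999] F [-0.6  0.1 -0. ] w 0.5
rail xy 91.9 -100.0
scene [([229, 157, 7, 7, 32], [232.1, 160.3]), ([247, 165, 8, 6, 23], [250.8, 167.0]), ([232, 187, 6, 4, 23], [234.4, 188.6]), ([228, 192, 9, 6, 41], [232.2, 194.5]), ([225, 199, 9, 5, 38], [228.7, 201.0]), ([221, 205, 9, 6, 43], [225.1, 207.6])]
[[225.4, 207.6], [229.0, 200.9], [232.5, 194.5], [235.8, 188.2], [239.0, 182.2]]
side [([222, 165, 17, 17, 143], [229.8, 172.6]), ([232, 179, 11, 7, 48], [237.1, 181.8]), ([236, 185, 11, 8, 51], [241.1, 188.5]), ([240, 192, 12, 8, 57], [245.5, 195.6]), ([244, 199, 13, 9, 64], [250.0, 203.0])]
[[250.1, 202.2], [245.8, 194.8], [241.6, 187.8], [237.6, 181.0], [233.7, 174.5]]
```

```bash
python3 -c "
from station import bot
print(bot.hand_in())"
```

```text
the job is handed in; nothing more can be done
None
```

I pushed the five blocks as one train up to the yellow stop, closed the red latch behind them, and handed the job in at about 17 s of the 51 s allowed. No verdict came back.

**Row:** At the stop, a push of about 14 N moved nothing, and the fingers were where home predicts. At the end, blocks 2 to 5 sat within 0.4 px of their home places along the rail in the scene view, except block 2, which the arm partly covered. In the side view they were off by a uniform 0.7 to 0.8 px, about 3 mm, which I took as calibration error. I could not measure block 1 separately: the arm hid it in the scene view, and it merged with the yellow stop in the side view. No gaps were visible.

**Latch:** My first close did not hold. The fingertips are really about 20 mm higher than the reported tool position, so they rode on top of the post and dragged the latch back about 25° as the arm retreated. I turned the tool 90°, went about 22 mm lower and pushed again until it stopped: 7 N gave no motion. After backing off, the post was within about 2 px of its closed position in both views.

**Bystanders:** The jar and punch showed no changed pixels in either view. The mallet head showed none in the scene view, the only one I checked it in.

**Check that failed:** My script to measure all five blocks from two views crashed because block 1 was hidden, so I compared pixel positions instead. By then all 12 picture views were used, so these last checks are numbers only.

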